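Set up the drilling board for an oak rail

TASK

Set up the drilling board for boring the oak rail: tip the plywood backer so that its far end goes under the steel lip of the drilling bed and level it down flat into the bed, and lay the dark walnut packer in the green packer bay beside it. Then lay the oak rail square across the middle of both, with its ends overhanging evenly, and last stand the aluminium drill guide upright on the rail, lengthwise along it, centred over the backer. Leave the red tin and the roll of tape where they are.

Things in the scene. Friction and masses are not known exactly. Their poses are not given: they have to be found in the camera images.
- backer: backer: light brown plywood piece, 60 x 120 x 18 mm, lies flat; origin at the centre of its underside; its 120 mm length is its own y axis, z up. Starts lying on the bench with its length roughly away from the robot. Either end may go under the lip. Grasp across the 60 mm.
- packer: packer: very dark brown walnut strip, 45 x 160 x 20 mm, lies flat; origin at the centre of its underside; length along its y axis. Starts on the bench, length roughly away from the robot. Grasp across the 45 mm.
- rail: oak rail: mid-brown strip, 50 x 200 x 22 mm, the longest part; origin at the centre of its underside; length along its y axis. Starts on the bench, length roughly away from the robot. Ends level on backer and packer, whose tops are then both 35 mm above the bench. Grasp across the 50 mm at mid-length (free space there between bed and bay).
- guide: drill guide: silver aluminium block with three brass bushes in its top, 40 x 76 x 36 mm (38 mm over the bushes); origin at the centre of its underside; length along its y axis; stands on the bench, bushes up; 0.28 kg. It ends on the rail, whose top is then 57 mm above the bench. Grasp across the 40 mm.
- bed: drilling bed, fixed on a 15 mm plywood board screwed to the bench: grey painted floor, 80 mm wide, top at z = 2 mm, between pale front ledge (x -76 to -64 mm, top z 12) and a pale riser with steel lip (cavity's back wall at x = 64). Origin: middle of the bed on the board's top, 15 mm above the bench; x to the lip (away from robot), y left, z up. The backer lies along x, its middle at the origin.
- lip_edge (a point): middle of the steel lip's lower front edge: 48 mm along the bed's x from its origin, 25 mm above the bed's floor. The lip (96 mm wide, 6 thick) overhangs the back wall by 16 mm. Cheeks under it leave 72 mm of width from 2 mm before the edge; before them the sides are open for fingers. The backer enters only tipped, far end low, about 12 degrees, and ends 12 mm under the lip. Axes as the bed's
- bay: packer bay, fixed on the same board left or right of the bed (changes), middles 130 mm apart along the bed's y, same x and yaw: green painted footprint 178 x 47 mm between two pale end cleats (10 mm high, 182 mm apart along x). Origin: middle of the footprint on the board's top, 15 mm above the bench. The packer lies along x on the footprint; the sides are open.
- red_tin: round red tin with grey lid, 67 mm diameter, 58 mm high, standing on the left; origin at the centre of its underside; loose, not to be moved.
- tape: roll of beige masking tape lying flat, 105 mm diameter, 25 mm high, on the left; origin at the centre of its underside; loose, not to be moved.
Mind the look-alikes: they are no part of the job. There is more than one size of the guide; the job needs the largest.

How it is judged:
By the outcome, as a careful person would: the job done as asked, in the order asked, and still so for the second after the job is handed in, with the robot touching nothing.
It also fails if it takes over 109 s, if anything falls off the work surface, if the arm or the gripper's body presses on something with over 40 N, if the wrist force passes 120 N, or if a joint passes its speed limit or range.

ROBOT

A 6-joint arm with a two-finger parallel gripper is mounted at the origin on the work surface; the furniture and walls round the work are solid. World frame = base frame: x ahead of the robot, y to its left, z up, the work surface at z = 0. Lengths are in m, angles in degrees, forces in N, time in s.
With the tool pointing down it reaches from about 0.3 to 0.75 m from the base axis. Payload 8.5 kg.
Tool frame: the origin (TCP) lies at the very end of the fingers, on their centre line; the grasp point (between the pads) lies 19 mm behind it (env.hold_point_z is the distance from the TCP to the grasp point, in m); z points along the fingers, y is the line along which they close (so a half turn about z gives the same grasp; the last joint's range is limited). The gripper opens to 85 mm and grips with 20 to 120 N. Pads are 22 mm wide; open, the fingers measure 114 mm over their backs; the gripper's body (76 mm by 85 mm) begins 54 mm behind the grasp point. The pads swing forward as they close: fully open they stand 13 mm farther back than shut.
Start: joints at [59.227, 21.807, 74.336, -0, 83.858, -12.336], TCP at [0.174, 0.522, 0.231] pointing down, gripper open.
Joint ranges: [-178.18, 178.18], [-50.72, 133.34], [12.68, 142.11], [-81.47, 261.47], [9.98, 163.14], [-165.26, 165.26]. Speed limits (degrees/s): [136.94, 136.94, 180, 180, 180, 180].

INTERFACE

Orientations are given as a 3x3 rotation matrix whose columns are the frame's x, y, z axes.
In Python, from rig import env, optics gives the robot as it stands.
- The arm moves only by the shell command python3 -m jog 'ROWS' [OPENING] [FORCE]. ROWS is JSON, a list of rows, each an object with "linear": the shift along the tool's x, y, z in units of 40 mm (1.0 is 40 mm), a list of three; "roll": the turn about the tool's z in units of 5 degrees (1.0 is 5 degrees). A call has 1 to 12 rows; each row shifts and turns the commanded pose from where the row before left it, along the tool's axes as they then stand; what a row does not reach is not made up. A row lasts 1/12 s, in which the tool goes at most 41.7 mm and 7.16 degrees, less where a joint would pass 70% of its speed; a pose out of reach is approached as far as the arm can. A call is refused whole if a number of a shift passes 1 or a number of a turn 1, either way. A call with a gripper value outside its range is refused whole. OPENING is the opening, from -1 (shut) to 1 (fully open), set as the call begins (- or left out, the last holds). The fingers move at their own pace and stop on an object; FORCE is the grip in N (left out, the last holds). Time passes only in rows, so rows that do not move let the fingers close. It gives the time, the measured TCP pose, the force, the opening and the grip force at its end, in the units of the state.
- env.observe(): the state, without advancing time (a new reading comes with each control period).
- optics.get_image(name): name is "scene" or "side" or "wrist"; returns the picture (420x560x3 uint8, red, green, blue); there is no depth.
- optics.calibration(name): a dict with "fov_y" (degrees; the focal length in pixels is half the picture's height over the tangent of half this angle, whatever the lens; pixels are square), "cx", "cy" (the principal point, pixels), "T" (4x4, takes a point from camera to world coordinates). Camera axes: x right, y down, z forward; pixel columns grow to the right and rows downward; lengths in m; the calibration is good to about 2 mm. A picture is of the moment at which its call begins: read the wrist's pose just before it. calibration takes no time and is no camera call; for the wrist camera it gives the pose at the moment of the call.
- env.close_job(): hands the job in; it is judged then, once.
The state is a dict: "time_s": time; "q": joint angles; "qvel": joint speeds; "joint_efforts": joint torques, N m; "position": TCP position; "tool_rot": TCP orientation; "ft_force": force on the tool from outside, world axes, zero at the start; "wrist_torque": the same for the moment, N m; "grip_width": finger opening in m; "gripper_force": force on a finger pad.
Only numpy, scipy, OpenCV 4.12 (cv2) and the standard library are available. Lean on these libraries where they do the work, as an engineer would, in place of code of your own. Each camera call takes 0.05 s, during which the arm holds its last target. There are 200 camera calls.

## Working session

There is one attempt and no reset: what is moved stays moved. The work goes in short steps, Python scripts to look and compute and a shell command to move; the robot and the scene stay as the last step left them, time stands still between calls to the robot, and variables do not carry over. Pictures are saved under pics/ and viewed, at most 14 in all, crops included, and the job is handed in when it is done.

```bash
ls; mkdir -p pics; python3 - <<'E'
from rig import env,optics
import cv2
for n in ["scene","side","wrist"]:
    c=optics.calibration(n);print(n,c)
    cv2.imwrite(f"pics/{n}0.png",optics.get_image(n)[:,:,::-1])
print(env.observe(),env.hold_point_z)
E
```

```text
pics
scene {'fov_y': 43.047078932334394, 'cx': 278.4377709396647, 'cy': 202.15568104827727, 'T': array([[-0.77564374, -0.48435213,  0.40469718, -0.19411311],
       [-0.63116614,  0.59270584, -0.50032898,  0.92647878],
       [ 0.00246902, -0.6435082 , -0.76543524,  1.25190091],
       [ 0.        ,  0.        ,  0.        ,  1.        ]])}
side {'fov_y': 52.048207529486284, 'cx': 279.84552963808204, 'cy': 208.36660863803883, 'T': array([[-0.99804984, -0.0240367 ,  0.05760869,  0.38840141],
       [-0.05837185,  0.68640121, -0.72487661,  0.98286401],
       [-0.02211904, -0.72682571, -0.68646568,  0.86038067],
       [ 0.        ,  0.        ,  0.        ,  1.        ]])}
wrist {'fov_y': 62.92293615411207, 'cx': 284.87467284523376, 'cy': 211.13625810309338, 'T': array([[ 3.16104110e-01,  9.04249996e-01,  2.87071657e-01,
         9.88812545e-02],
       [ 9.48724477e-01, -3.01362379e-01, -9.54074552e-02,
         5.46046836e-01],
       [ 2.40406580e-04,  3.02510597e-01, -9.53145992e-01,
         3.72853094e-01],
       [ 0.00000000e+00,  0.00000000e+00,  0.00000000e+00,
         1.00000000e+00]])}
{'time_s': 0.15, 'q': array([ 5.92256175e+01,  2.18322461e+01,  7.43694767e+01, -3.19818322e-04,
        8.38592285e+01, -1.23360786e+01]), 'qvel': array([-0.02463223, -0.03659573, -0.31472128,  0.03580716, -0.02181612,
       -0.01273416]), 'joint_efforts': array([ 2.52708443e-03, -4.48627317e+01, -2.31346232e+01, -2.18376490e-04,
        3.78262717e-03,  1.44995636e-05]), 'position': array([0.17385252, 0.52157946, 0.23088367]), 'tool_rot': array([[-9.48664909e-01,  3.16282468e-01, -5.39534461e-04],
       [ 3.16282851e-01,  9.48664492e-01, -9.16845027e-04],
       [ 2.21855177e-04, -1.04042420e-03, -9.99999434e-01]]), 'ft_force': array([ 0.26564267,  0.40682447, -0.31394476]), 'wrist_torque': array([ 0.00360901, -0.02264259, -0.07311079]), 'gripper_force': 0.0, 'grip_width': 0.08543920052313513} 0.0187
```

View pics/scene0.png

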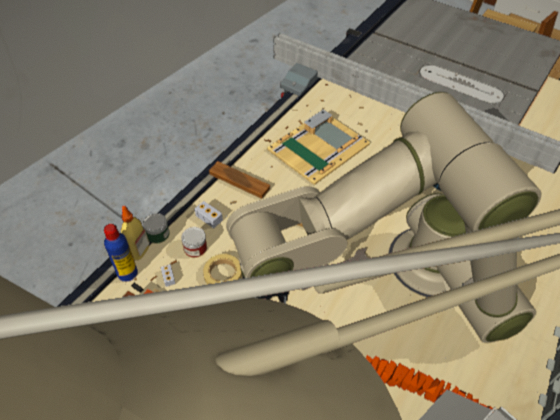

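View pics/side0.png

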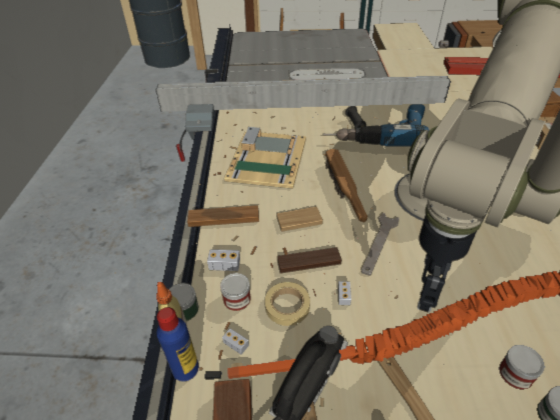

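```bash
cat > h.py <<'E'
import numpy as np,cv2
from rig import env,optics
def ray(c,uv):
    f=210/np.tan(np.radians(c["fov_y"]/2))
    d=np.array([(uv[0]-c["cx"])/f,(uv[1]-c["cy"])/f,1.0]);T=c["T"]
    return T[:3,3],T[:3,:3]@d
def onz(c,uv,z):
    o,d=ray(c,uv); return o+d*(z-o[2])/d[2]
def proj(c,p):
    f=210/np.tan(np.radians(c["fov_y"]/2)); T=c["T"]
    q=T[:3,:3].T@(np.array(p)-T[:3,3]); return q[0]/q[2]*f+c["cx"],q[1]/q[2]*f+c["cy"]
def shot(name,fn=None):
    c=optics.calibration(name); im=optics.get_image(name)[:,:,::-1].copy()
    if fn: cv2.imwrite("pics/"+fn,im)
    return c,im
def topdown(c,im,z,x0,x1,y0,y1,s=1000):
    "orthoview at plane z: col=(y1-y)*s, row=(x1-x)*s"
    f=210/np.tan(np.radians(c["fov_y"]/2)); T=c["T"]
    X,Y=np.meshgrid(np.arange(x1,x0,-1/s),np.arange(y1,y0,-1/s),indexing='ij')
    P=np.stack([X,Y,np.full_like(X,z)],-1)-T[:3,3]; q=P@T[:3,:3]
    return cv2.remap(im,(q[...,0]/q[...,2]*f+c["cx"]).astype('f4'),(q[...,1]/q[...,2]*f+c["cy"]).astype('f4'),cv2.INTER_LINEAR)
def st():
    s=env.observe(); R=s["tool_rot"]
    print("t",s["time_s"],"p",s["position"].round(4),"yaw of tool y",np.degrees(np.arctan2(R[1,1],R[0,1])).round(2),"tilt",R[:,2].round(3),"w",round(s["grip_width"],4),"F",s["ft_force"].round(1),"g",s["gripper_force"])
E
python3 - <<'E'
from h import *
c=optics.calibration("side")
for n,uv,z in [("rail",(223,213),.022),("backer",(300,214),.018),("packer",(309,256),.02),("g1",(223,254),.036),("g2",(345,288),.036),("g3",(235,333),.036),("tin",(236,281),.058),("tape",(288,298),.025),("bay",(264,168),.015),("bed",(272,144),.017),("lip",(250,136),.045)]:
    print(n,onz(c,uv,z).round(3))
im=cv2.imread("pics/side0.png")
cv2.imwrite("pics/sidecrop.png",cv2.resize(im[110:360,175:385],None,fx=2.8,fy=2.4,interpolation=cv2.INTER_CUBIC))
E
```

```text
rail [0.618 0.122 0.022]
backer [0.401 0.114 0.018]
packer [0.375 0.269 0.02 ]
g1 [0.591 0.285 0.036]
g2 [0.29  0.376 0.036]
g3 [0.531 0.504 0.036]
tin [0.543 0.383 0.058]
tape [0.422 0.402 0.025]
bay [ 0.521 -0.095  0.015]
bed [ 0.504 -0.225  0.017]
lip [ 0.578 -0.229  0.045]
```

View pics/sidecrop.png

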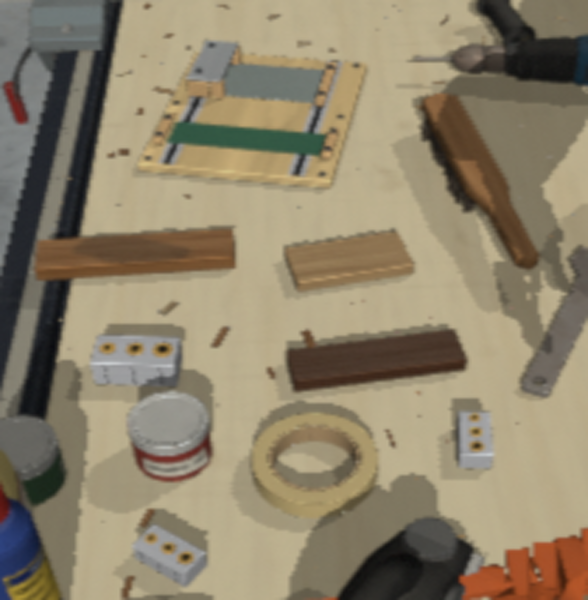

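View pics/wrist0.png

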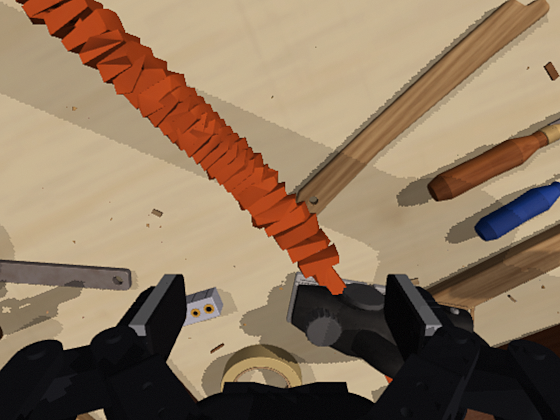

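```bash
python3 -m jog '[{"linear":[0,0,-0.6],"roll":-0.92},{"linear":[0,0,-0.6],"roll":-0.92},{"linear":[0,0,-0.6],"roll":-0.92},{"linear":[0,0,-0.6],"roll":-0.92}]'; python3 -m jog '[{"linear":[-0.6,-0.78,0],"roll":0},{"linear":[-0.6,-0.78,0],"roll":0},{"linear":[-0.6,-0.78,0],"roll":0},{"linear":[-0.6,-0.78,0],"roll":0},{"linear":[-0.6,-0.78,0],"roll":0},{"linear":[-0.6,-0.78,0],"roll":0},{"linear":[-0.6,-0.78,0],"roll":0},{"linear":[-0.6,-0.78,0],"roll":0},{"linear":[-0.6,-0.78,0],"roll":0},{"linear":[-0.6,-0.78,0],"roll":0},{"linear":[0,0,0],"roll":0}]'
python3 - <<'E'
from h import *
st();c,im=shot("wrist","w1.png");np.save("c1.npy",c,allow_pickle=True);print(c["T"].round(3))
E
```

```text
time_s: 0.48
position: [0.1738, 0.5215, 0.3282]
tool_rot: [[-1.0, -0.003, -0.0], [-0.003, 1.0, -0.001], [0.0, -0.001, -1.0]]
ft_force: [0.7, 0.8, 0.6]
grip_width: 0.0855
gripper_force: 0.0
time_s: 1.4
position: [0.417, 0.2051, 0.3266]
tool_rot: [[-1.0, 0.007, -0.0], [0.007, 1.0, -0.002], [0.0, -0.002, -1.0]]
ft_force: [0.3, -0.0, -1.0]
grip_width: 0.0854
gripper_force: 0.0
t 1.4 p [0.417  0.2051 0.3266] yaw of tool y 89.6 tilt [-0.    -0.002 -1.   ] w 0.0854 F [ 0.3 -0.  -1. ] g 0.0
[[ 0.007  0.953  0.303  0.338]
 [ 1.    -0.007 -0.002  0.206]
 [ 0.     0.303 -0.953  0.469]
 [ 0.     0.     0.     1.   ]]
```

View pics/w1.png

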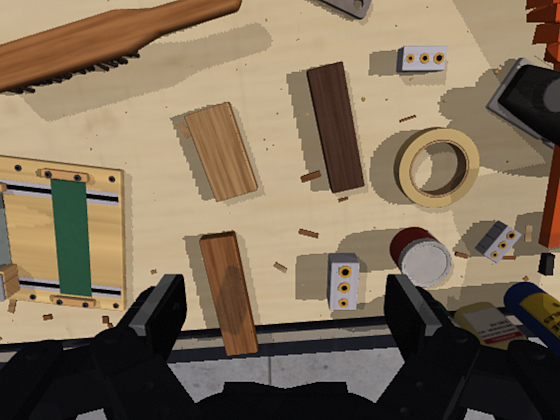

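```bash
python3 -m jog '[{"linear":[-0.1,-0.95,0],"roll":-0.08},{"linear":[-0.1,-0.95,0],"roll":0},{"linear":[-0.1,-0.95,0],"roll":0},{"linear":[-0.1,-0.95,0],"roll":0},{"linear":[-0.1,-0.95,0],"roll":0},{"linear":[-0.1,-0.95,0],"roll":0},{"linear":[-0.1,-0.95,0],"roll":0},{"linear":[-0.1,-0.95,0.5],"roll":0},{"linear":[-0.1,-0.95,0.5],"roll":0},{"linear":[0,0,0],"roll":0},{"linear":[0,0,0],"roll":0}]'
python3 - <<'E'
from h import *
st();c,im=shot("wrist","w2.png");np.save("c2.npy",c,allow_pickle=True)
# part masks from w1
im1=cv2.imread("pics/w1.png");c1=np.load("c1.npy",allow_pickle=True).item()
out=[]
for n,uv,z in [("backer",(222,150),.018),("packer",(336,128),.02),("rail",(229,280),.022),("guide",(344,296),.036)]:
    p=onz(c1,uv,z); x0,x1,y0,y1=p[0]-.13,p[0]+.13,p[1]-.13,p[1]+.13
    o=topdown(c1,im1,z,x0,x1,y0,y1); out.append(cv2.resize(o,(400,300)) if 0 else o)
    h,w=o.shape[:2]; m=np.zeros((h+2,w+2),np.uint8); t=14 if n!="packer" else 20
    cv2.floodFill(o.copy(),m,(w//2,h//2),0,(t,)*3,(t,)*3,cv2.FLOODFILL_FIXED_RANGE|(255<<8)|cv2.FLOODFILL_MASK_ONLY)
    m=cv2.morphologyEx(m[1:-1,1:-1],cv2.MORPH_CLOSE,np.ones((7,7)));m=cv2.morphologyEx(m,cv2.MORPH_OPEN,np.ones((7,7)))
    cs=max(cv2.findContours(m,0,2)[0],key=cv2.contourArea);r=cv2.minAreaRect(cs)
    print(n,"c",round(x1-r[0][1]/1000,4),round(y1-r[0][0]/1000,4),"size",np.round(r[1],1),"ang",r[2])
    cv2.drawContours(out[-1],[np.int32(cv2.boxPoints(r))],0,(0,0,255),1)
cv2.imwrite("pics/ortho1.png",np.vstack([np.hstack(out[:2]),np.hstack(out[2:])]))
E
```

```text
time_s: 2.37
position: [0.4511, -0.1299, 0.2875]
tool_rot: [[-1.0, -0.005, -0.002], [-0.005, 1.0, 0.002], [0.002, 0.002, -1.0]]
ft_force: [0.3, -0.6, 0.7]
grip_width: 0.0852
gripper_force: 0.0
t 2.3667 p [ 0.4511 -0.1299  0.2875] yaw of tool y 90.26 tilt [-0.002  0.002 -1.   ] w 0.0852 F [ 0.3 -0.6  0.7] g 0.0
backer c 0.4016 0.1227 size [119.1  58.7] ang 73.53998565673828
packer c 0.3729 0.2718 size [158.5  42.8] ang 76.82744598388672
rail c 0.6065 0.1203 size [147.   49.7] ang 82.23483276367188
guide c 0.589 0.2882 size [72. 37.] ang 90.0
```

View pics/ortho1.png

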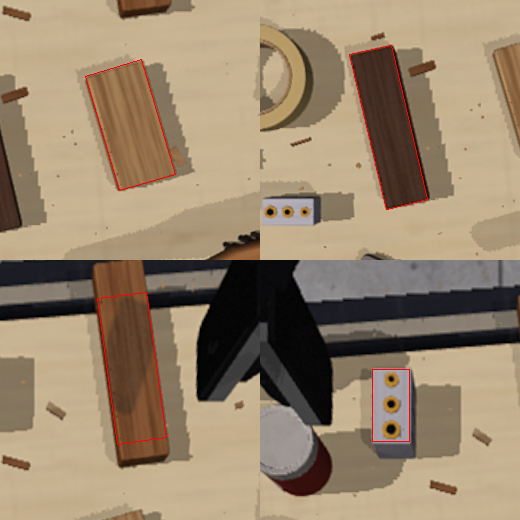

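View pics/w2.png

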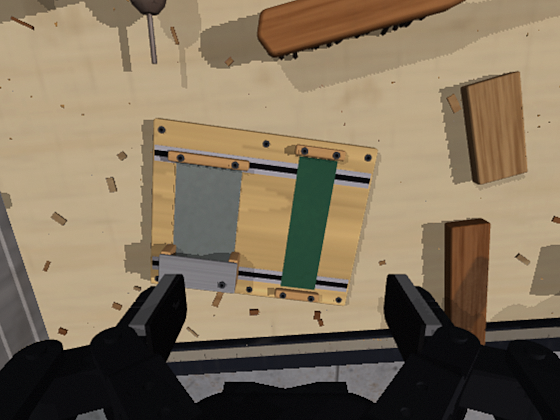

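```bash
python3 - <<'E'
from h import *
c=np.load("c2.npy",allow_pickle=True).item();im=cv2.imread("pics/w2.png")
x0,x1,y0,y1=.38,.64,-.32,-.0
def rect(o,m,n,z):
    m=cv2.morphologyEx(m,cv2.MORPH_OPEN,np.ones((5,5)));cs=max(cv2.findContours(m,0,2)[0],key=cv2.contourArea);r=cv2.minAreaRect(cs)
    b=cv2.boxPoints(r);print(n,"c",x1-r[0][1]/1000,y1-r[0][0]/1000,np.round(r[1],1),r[2]);print(np.c_[x1-b[:,1]/1000,y1-b[:,0]/1000].round(4).tolist())
    cv2.drawContours(o,[np.int32(b)],0,(0,0,255),1)
o=topdown(c,im,.015,x0,x1,y0,y1);h=cv2.cvtColor(o,cv2.COLOR_BGR2HSV)
rect(o,cv2.inRange(h,(55,80,20),(90,255,160)),"green",.015)
o2=topdown(c,im,.017,x0,x1,y0,y1);h=cv2.cvtColor(o2,cv2.COLOR_BGR2HSV)
print(h[int((x1-.5)*1000),int((y1+.235)*1000)],h[int((x1-.47)*1000),int((y1+.235)*1000)])
s=o2[int((x1-.5)*1000),int((y1+.235)*1000)].astype(int)
m=(np.abs(o2.astype(int)-s).max(2)<22).astype(np.uint8)*255
rect(o2,m,"grey",.017)
o3=topdown(c,im,.048,x0,x1,y0,y1)
cv2.imwrite("pics/ortho2.png",cv2.resize(np.hstack([o,o2]),None,fx=1.25,fy=1.25))
cv2.imwrite("pics/o3.png",o3)
E
```

```text
green c 0.5240347137451172 -0.10004904174804688 [ 47.  176.2] 7.41463041305542
[[0.43970000743865967, -0.06539999693632126], [0.6144999861717224, -0.08810000121593475], [0.6083999872207642, -0.1347000002861023], [0.4336000084877014, -0.1120000034570694]]
[ 68  10 106] [ 60   7 108]
grey c 0.5052930603027344 -0.2284727783203125 [ 79.7 118.3] 7.495856761932373
[[0.45179998874664307, -0.18129999935626984], [0.569100022315979, -0.19670000672340393], [0.5587999820709229, -0.27570000290870667], [0.4413999915122986, -0.26019999384880066]]
```

View pics/ortho2.png

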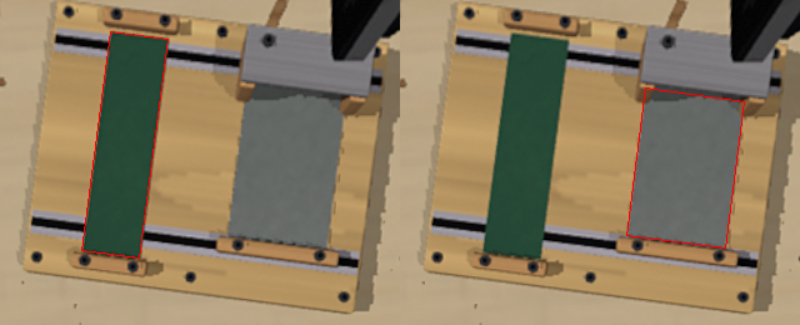

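```bash
cat >> h.py <<'E'
def need(x,y,z,yaw):
    s=env.observe();R=s["tool_rot"];d=R.T@(np.array([x,y,z])-s["position"])/.04
    cy=np.degrees(np.arctan2(R[1,1],R[0,1])); print("need lin",d.round(3),"roll",round(((cy-yaw+180)%360-180)/5,3),"from",s["position"].round(4),round(cy,2))
def bedp(x,y=0): # bed coords -> world xy
    a=np.radians(-7.45); O=np.array([.5075,-.2289]); return O+x*np.array([np.cos(a),np.sin(a)])+y*np.array([-np.sin(a),np.cos(a)])
E
python3 -c "
from h import *
need(.3776,.1156,.1,106.5)
p=onz(np.load('c1.npy',allow_pickle=True).item(),(0,0),0)
im=cv2.imread('pics/o3.png');print(im.shape)
"
```

```text
need lin [1.802 6.122 4.72 ] roll -3.229 from [ 0.4513 -0.129   0.2885] 90.35
(260, 320, 3)
```

```bash
python3 -m jog '[{"linear":[0.257,0.875,0.2],"roll":0},{"linear":[0.257,0.875,0.2],"roll":0},{"linear":[0.257,0.875,0.2],"roll":0},{"linear":[0.257,0.875,0.2],"roll":0},{"linear":[0.257,0.875,0.2],"roll":0},{"linear":[0.257,0.875,0.2],"roll":0},{"linear":[0.257,0.875,0.2],"roll":0},{"linear":[0,0,0.83],"roll":-0.81},{"linear":[0,0,0.83],"roll":-0.81},{"linear":[0,0,0.83],"roll":-0.81},{"linear":[0,0,0.83],"roll":-0.81},{"linear":[0,0,0],"roll":0}]'
python3 -c "
from h import *
need(.3776,.1156,.01,106.5)"
```

```text
time_s: 3.42
position: [0.3749, 0.1163, 0.0968]
tool_rot: [[-0.957, -0.29, -0.007], [-0.29, 0.957, 0.0], [0.007, 0.002, -1.0]]
ft_force: [-0.7, 0.6, 0.7]
grip_width: 0.0854
gripper_force: 0.0
need lin [-0.075 -0.042  2.169] roll 0.07 from [0.3749 0.1163 0.0968] 106.85
```

```bash
python3 -m jog '[{"linear":[-0.07,-0.04,0.55],"roll":0.07},{"linear":[0,0,0.6],"roll":0},{"linear":[0,0,0.6],"roll":0},{"linear":[0,0,0.4],"roll":0},{"linear":[0,0,0.15],"roll":0},{"linear":[0,0,0],"roll":0},{"linear":[0,0,0],"roll":0},{"linear":[0,0,0],"roll":0}]'; python3 -m jog '[{"linear":[0,0,0],"roll":0},{"linear":[0,0,0],"roll":0},{"linear":[0,0,0],"roll":0},{"linear":[0,0,0],"roll":0},{"linear":[0,0,0],"roll":0},{"linear":[0,0,0],"roll":0},{"linear":[0,0,0],"roll":0},{"linear":[0,0,0],"roll":0}]' 0.2 25; python3 -c "
from h import *
need(*bedp(-.045),.075,82.55)"
```

```text
time_s: 4.08
position: [0.3818, 0.1145, 0.0093]
tool_rot: [[-0.96, -0.279, 0.003], [-0.279, 0.96, 0.0], [-0.003, -0.001, -1.0]]
ft_force: [0.3, -0.6, 0.1]
grip_width: 0.0851
gripper_force: 0.0
time_s: 4.75
position: [0.3814, 0.1142, 0.0087]
tool_rot: [[-0.96, -0.279, 0.002], [-0.279, 0.96, 0.0], [-0.002, -0.0, -1.0]]
ft_force: [-0.7, 0.7, 10.8]
grip_width: 0.0593
gripper_force: 24.6
need lin [ 0.394 -8.666 -1.654] roll 4.732 from [0.3814 0.1142 0.0087] 106.21
```

```bash
python3 -m jog '[{"linear":[0,0,-0.1],"roll":0},{"linear":[0,0,0],"roll":0}]'; python3 -m jog '[{"linear":[0,0,-0.4],"roll":0},{"linear":[0,0,-0.8],"roll":0},{"linear":[0,0,-0.8],"roll":0},{"linear":[0,0,-0.8],"roll":0},{"linear":[0,0,0],"roll":0},{"linear":[0,0,0],"roll":0}]'; python3 - <<'E'
from h import *
need(*bedp(-.041),.1,82.55)
c,im=shot("side");u,v=map(int,proj(c,(.4,.12,.1)));cv2.imwrite("pics/s1.png",cv2.resize(im[v-90:v+90,u-120:u+120],None,fx=3,fy=3,interpolation=2))
E
```

```text
time_s: 4.92
position: [0.3812, 0.1142, 0.0126]
tool_rot: [[-0.96, -0.279, 0.001], [-0.279, 0.96, -0.0], [-0.001, -0.0, -1.0]]
ft_force: [0.3, -0.2, -1.0]
grip_width: 0.0589
gripper_force: 27.6
time_s: 5.42
position: [0.3815, 0.1142, 0.1249]
tool_rot: [[-0.96, -0.279, 0.003], [-0.279, 0.96, -0.0], [-0.003, -0.001, -1.0]]
ft_force: [-0.6, 0.7, -1.7]
grip_width: 0.0585
gripper_force: 27.6
need lin [ 0.309 -8.704  0.631] roll 4.732 from [0.3815 0.1142 0.1249] 106.21
```

View pics/s1.png

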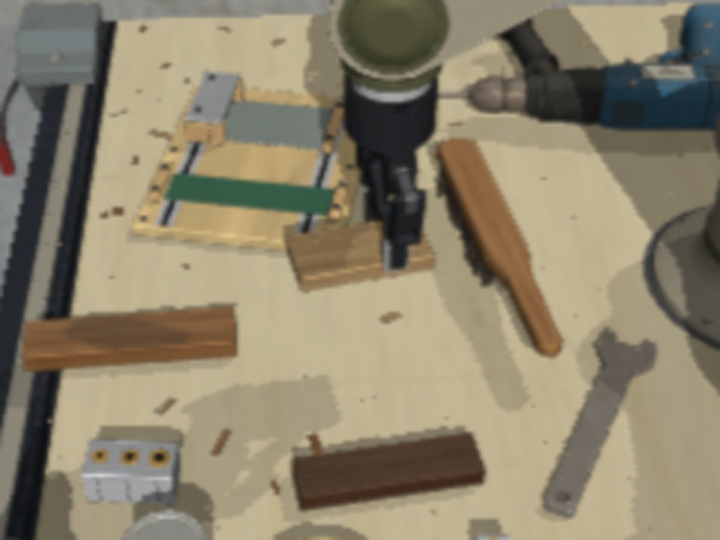

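```bash
python3 -m jog '[{"linear":[0.034,-0.967,0],"roll":0},{"linear":[0.034,-0.967,0],"roll":0},{"linear":[0.034,-0.967,0],"roll":0},{"linear":[0.034,-0.967,0],"roll":0},{"linear":[0.034,-0.967,0],"roll":0},{"linear":[0.034,-0.967,0],"roll":0},{"linear":[0.034,-0.967,0],"roll":0},{"linear":[0.034,-0.967,0],"roll":0},{"linear":[0.034,-0.967,0],"roll":0},{"linear":[0,0,0],"roll":0.9},{"linear":[0,0,0],"roll":0.9},{"linear":[0,0,0],"roll":0.9}]';python3 -m jog '[{"linear":[0,0,0],"roll":0.9},{"linear":[0,0,0],"roll":0.9},{"linear":[0,0,0],"roll":0.23},{"linear":[0,0,0],"roll":0},{"linear":[0,0,0],"roll":0}]'; python3 - <<'E'
from h import *
need(*bedp(-.0397),.1,82.55)
shot("wrist","w3.png")
E
```

```text
time_s: 6.47
position: [0.4656, -0.2238, 0.1215]
tool_rot: [[-0.999, -0.042, -0.003], [-0.042, 0.999, 0.003], [0.003, 0.003, -1.0]]
ft_force: [0.0, 1.1, -0.9]
grip_width: 0.0589
gripper_force: 27.6
time_s: 6.88
position: [0.4661, -0.2233, 0.1229]
tool_rot: [[-0.992, 0.127, -0.001], [0.127, 0.992, 0.001], [0.002, 0.001, -1.0]]
ft_force: [-0.1, 0.5, -0.7]
grip_width: 0.0589
gripper_force: 27.6
need lin [-0.052 -0.005  0.573] roll 0.026 from [ 0.4661 -0.2233  0.1229] 82.68
```

View pics/w3.png

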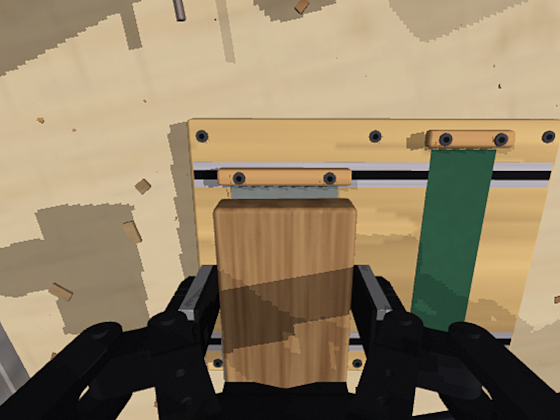

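```bash
python3 - <<'E'
from h import *
c=optics.calibration("wrist")
a=np.radians(-7.45);X=np.array([np.cos(a),np.sin(a)]);Y=np.array([-X[1],X[0]]);O=bedp(0)
for n,uv,z in [("ledge near",(285,169),.027),("ledge far top",(285,184.5),.027),("ledge L",(352,177),.027),("ledge R",(218,177),.027),("backer near top",(285,200),.132),("bL",(355.5,205),.132),("bR",(214.5,205),.132),("green",(462,151),.015)]:
    p=onz(c,uv,z)[:2]-O; print(n,(p@X*1000).round(1),(p@Y*1000).round(1))
E
```

```text
ledge near -76.0 0.2
ledge far top -64.8 0.3
ledge L -70.3 47.6
ledge R -70.2 -47.0
backer near top -82.9 -0.1
bL -80.9 28.5
bR -80.8 -28.6
green -87.1 128.7
```

```bash
python3 -m jog '[{"linear":[-0.12,0,0.5],"roll":0.03},{"linear":[0,0,0.5],"roll":0},{"linear":[0,0,0.5],"roll":0},{"linear":[0,0,0.4],"roll":0},{"linear":[0,0,0.2],"roll":0},{"linear":[0,0,0],"roll":0},{"linear":[0,0,0],"roll":0}]'; python3 - <<'E'
from h import *
need(*bedp(-.035),.036,82.55)
c,im=shot("side");u,v=map(int,proj(c,(.48,-.23,.04)));cv2.imwrite("pics/s2.png",cv2.resize(im[v-50:v+50,u-75:u+65],None,fx=5,fy=5,interpolation=2))
E
```

```text
time_s: 7.52
position: [0.4713, -0.2242, 0.0401]
tool_rot: [[-0.991, 0.131, -0.0], [0.131, 0.991, 0.0], [0.0, 0.0, -1.0]]
ft_force: [-0.9, 0.7, -0.4]
grip_width: 0.0587
gripper_force: 27.6
need lin [-0.037  0.002  0.103] roll -0.021 from [ 0.4713 -0.2242  0.0401] 82.45
```

View pics/s2.png

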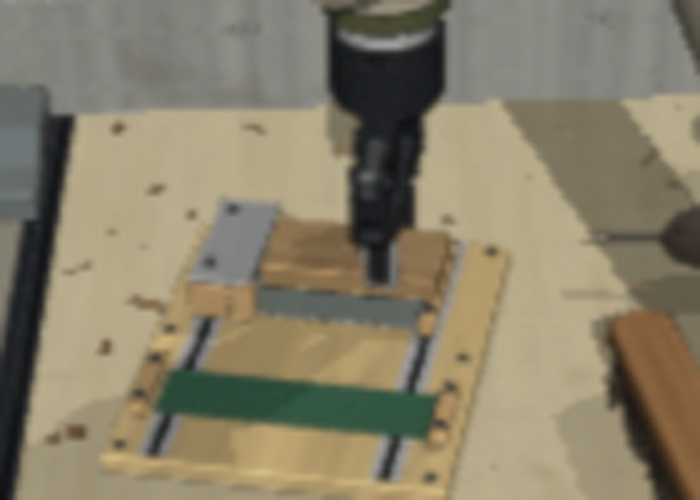

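```bash
python3 -m jog '[{"linear":[0,0,0.1],"roll":0},{"linear":[0,0,0],"roll":0},{"linear":[0,0,0],"roll":0}]'; python3 -m jog '[{"linear":[0,0,0],"roll":0},{"linear":[0,0,0],"roll":0},{"linear":[0,0,0],"roll":0},{"linear":[0,0,0],"roll":0},{"linear":[0,0,0],"roll":0}]' 0.8; python3 - <<'E'
from h import *
need(*bedp(-.035),.036,82.55)
c,im=shot("side");u,v=map(int,proj(c,(.48,-.23,.04)));a=cv2.resize(im[v-50:v+40,u-75:u+65],None,fx=4,fy=4,interpolation=2)
c,im=shot("wrist");b=cv2.resize(im[120:420,140:420],(336,360));cv2.imwrite("pics/s3.png",np.hstack([a[:,:440],b]))
E
```

```text
time_s: 7.82
position: [0.4713, -0.2242, 0.0362]
tool_rot: [[-0.991, 0.132, 0.0], [0.132, 0.991, -0.0], [-0.001, -0.0, -1.0]]
ft_force: [-0.2, -0.0, -0.4]
grip_width: 0.0587
gripper_force: 27.6
time_s: 8.23
position: [0.4712, -0.2242, 0.0359]
tool_rot: [[-0.991, 0.132, 0.0], [0.132, 0.991, -0.0], [-0.0, -0.0, -1.0]]
ft_force: [0.1, 0.3, -0.1]
grip_width: 0.0769
gripper_force: 0.0
need lin [-0.04  -0.    -0.001] roll -0.027 from [ 0.4712 -0.2242  0.0359] 82.41
```

View pics/s3.png

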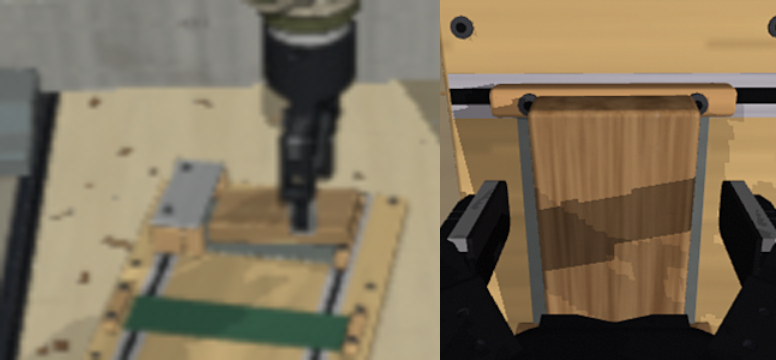

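```bash
python3 -m jog '[{"linear":[0,0,0],"roll":-0.03},{"linear":[0,0,0],"roll":0},{"linear":[0,0,0],"roll":0},{"linear":[0,0,0],"roll":0},{"linear":[0,0,0],"roll":0}]' 0.2 22;  python3 -m jog '[{"linear":[-0.08,0,0],"roll":0},{"linear":[-0.08,0,0],"roll":0},{"linear":[-0.08,0,0],"roll":0},{"linear":[-0.08,0,0],"roll":0},{"linear":[-0.08,0,0],"roll":0},{"linear":[0,0,0],"roll":0},{"linear":[0,0,0],"roll":0}]'; python3 - <<'E'
from h import *
need(*bedp(-.019),.036,82.55)
c,im=shot("side");u,v=map(int,proj(c,(.48,-.23,.04)));a=cv2.resize(im[v-50:v+40,u-75:u+65],None,fx=4,fy=4,interpolation=2)
c,im=shot("wrist","w4.png");b=cv2.resize(im[120:420,140:420],(336,360));cv2.imwrite("pics/s4.png",np.hstack([a[:,:440],b]))
E
```

```text
time_s: 8.75
position: [0.4712, -0.2242, 0.0362]
tool_rot: [[-0.992, 0.129, 0.0], [0.129, 0.992, -0.0], [-0.0, -0.0, -1.0]]
ft_force: [-0.8, 0.9, 4.6]
grip_width: 0.0587
gripper_force: 23.0
time_s: 9.33
position: [0.4873, -0.2262, 0.0357]
tool_rot: [[-0.992, 0.129, 0.0], [0.129, 0.992, 0.0], [-0.0, 0.0, -1.0]]
ft_force: [0.6, 0.4, 0.1]
grip_width: 0.0586
gripper_force: 23.7
need lin [-0.036 -0.001 -0.007] roll 0.005 from [ 0.4873 -0.2262  0.0357] 82.57
```

View pics/s4.png

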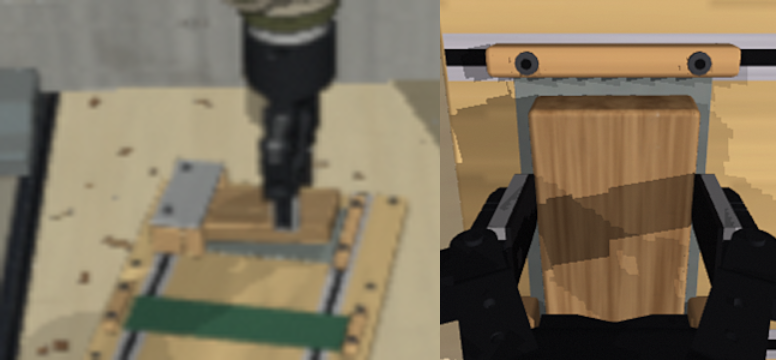

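```bash
python3 -m jog '[{"linear":[0,0,0.05],"roll":0},{"linear":[0,0,0.05],"roll":0},{"linear":[0,0,0.05],"roll":0},{"linear":[0,0,0.05],"roll":0},{"linear":[0,0,0],"roll":0},{"linear":[0,0,0],"roll":0}]';  python3 -m jog '[{"linear":[0,0,0],"roll":0},{"linear":[0,0,0],"roll":0},{"linear":[0,0,0],"roll":0},{"linear":[0,0,0],"roll":0},{"linear":[0,0,0],"roll":0}]' 0.7; python3 - <<'E'
from h import *
need(*bedp(-.019),.036,82.55)
c,im=shot("wrist","w5.png")
a=np.radians(-7.45);X=np.array([np.cos(a),np.sin(a)]);Y=np.array([-X[1],X[0]]);O=bedp(0)
# brown backer rows profile along centre col
f=[proj(c,(*bedp(x),.035)) for x in (-.06,-.05,-.04)];print(np.round(f,1))
cv2.imwrite("pics/s5.png",im[80:420,120:440])
E
```

```text
time_s: 9.93
position: [0.4869, -0.2262, 0.028]
tool_rot: [[-0.992, 0.129, -0.0], [0.129, 0.992, -0.0], [0.0, -0.0, -1.0]]
ft_force: [-2.7, 0.6, 3.5]
grip_width: 0.0584
gripper_force: 28.4
time_s: 10.35
position: [0.4871, -0.2262, 0.0278]
tool_rot: [[-0.992, 0.129, -0.0], [0.129, 0.992, 0.0], [0.0, 0.0, -1.0]]
ft_force: [-0.5, 0.1, -0.4]
grip_width: 0.0726
gripper_force: 0.0
need lin [-0.04  -0.001 -0.205] roll 0.002 from [ 0.4871 -0.2262  0.0278] 82.56
[[285.3 203.5]
 [285.3 226.4]
 [285.2 248.4]]
```

View pics/s5.png

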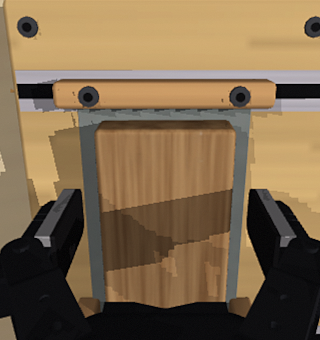

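```bash
cat >> h.py <<'E'
def tobed(p):
    a=np.radians(-7.45);X=np.array([np.cos(a),np.sin(a)]);Y=np.array([-X[1],X[0]]);d=np.array(p)[:2]-bedp(0);return (np.array([d@X,d@Y])*1000).round(1)
E
python3 - <<'E'
from h import *
c=optics.calibration("wrist");im=cv2.imread("pics/w5.png")
for r in range(184,222): print(r,im[r,250:320].mean(0).round().astype(int),tobed(onz(c,(285.3,r),.017)),tobed(onz(c,(285.3,r),.035)))
for r in (230,260):
    print(r,[(q,im[r,q].tolist()) for q in list(range(208,224,2))+list(range(346,368,2))])
E
```

```text
184 [ 93 142 188] [-64.    0.1] [-68.2   0. ]
185 [ 84 129 172] [-63.5   0.1] [-67.7   0. ]
186 [ 72 112 152] [-63.    0.1] [-67.3   0. ]
187 [ 62  98 135] [-62.6   0.1] [-66.9   0. ]
188 [ 56  79 104] [-62.1   0.1] [-66.5   0. ]
189 [69 69 63] [-61.6   0.1] [-66.1   0. ]
190 [89 91 86] [-61.2   0.1] [-65.7   0. ]
191 [ 98 100  97] [-60.7   0.1] [-65.3   0. ]
192 [106 109 105] [-60.2   0.1] [-64.8   0. ]
193 [109 112 108] [-59.7   0.1] [-64.4   0. ]
194 [112 115 111] [-59.3   0.1] [-64.   0.]
195 [116 119 115] [-58.8   0.1] [-63.6   0. ]
196 [120 123 119] [-58.3   0.1] [-63.2   0. ]
197 [121 124 120] [-57.8   0.1] [-62.7   0. ]
198 [124 127 122] [-57.3   0.1] [-62.3   0. ]
199 [111 116 113] [-56.9   0.1] [-61.9   0. ]
200 [56 69 81] [-56.4   0.1] [-61.5   0. ]
201 [25 44 63] [-55.9   0.1] [-61.1   0. ]
202 [32 51 70] [-55.4   0.1] [-60.6   0. ]
203 [35 54 74] [-54.9   0.1] [-60.2   0. ]
204 [36 56 76] [-54.5   0.1] [-59.8   0. ]
205 [36 56 77] [-54.    0.1] [-59.3   0. ]
206 [36 57 78] [-53.5   0.1] [-58.9   0. ]
207 [36 57 78] [-53.    0.1] [-58.5   0. ]
208 [40 62 85] [-52.5   0.1]
[... 772 characters left out ...]
, [77, 117, 154]), (346, [73, 109, 150]), (348, [77, 117, 157]), (350, [85, 127, 165]), (352, [91, 137, 177]), (354, [75, 116, 153]), (356, [104, 105, 97]), (358, [104, 106, 103]), (360, [105, 107, 103]), (362, [104, 106, 103]), (364, [105, 106, 102]), (366, [104, 102, 97])]
260 [(208, [76, 78, 75]), (210, [77, 77, 76]), (212, [77, 77, 76]), (214, [78, 79, 78]), (216, [81, 80, 75]), (218, [44, 72, 102]), (220, [63, 97, 131]), (222, [82, 123, 161]), (346, [75, 112, 150]), (348, [84, 126, 163]), (350, [90, 133, 174]), (352, [81, 127, 171]), (354, [101, 100, 92]), (356, [99, 101, 97]), (358, [98, 101, 97]), (360, [98, 102, 97]), (362, [99, 102, 98]), (364, [98, 95, 87]), (366, [102, 153, 185])]
```

```bash
python3 -m jog '[{"linear":[0,0,0],"roll":0},{"linear":[0,0,0],"roll":0},{"linear":[0,0,0],"roll":0},{"linear":[0,0,0],"roll":0},{"linear":[0.035,0,0],"roll":0},{"linear":[0.03,0,0],"roll":0},{"linear":[0,0,0],"roll":0},{"linear":[0,0,0],"roll":0}]' 0.2 22;  python3 -m jog '[{"linear":[0,0,0],"roll":0},{"linear":[0,0,0],"roll":0},{"linear":[0,0,0],"roll":0},{"linear":[0,0,0],"roll":0}]' 0.75; python3 -m jog '[{"linear":[0,0,-0.5],"roll":0},{"linear":[0,0,-0.8],"roll":0},{"linear":[0,0,-0.9],"roll":0},{"linear":[0,0,0],"roll":0},{"linear":[0,0,0],"roll":0}]' 1; python3 - <<'E'
from h import *
c,im=shot("wrist","w6.png")
for n,p in [("-60bottom",(*bedp(-.06),.017)),("-60top",(*bedp(-.06),.035))]: print(n,proj(c,p))
u,v=proj(c,(*bedp(-.06),.035));u=int(u);v=int(v)
for r in range(v-14,v+12): print(r,im[r,u-25:u+25].mean(0).round().astype(int),tobed(onz(c,(u,r),.017)),tobed(onz(c,(u,r),.035)))
for x in (-.045,-.02,.01):
    r=int(proj(c,(*bedp(x),.035))[1]); g=im[r].astype(int); br=(g[:,2]-g[:,0])>25
    a=u
    while br[a]:a-=1
    b=u
    while br[b]:b+=1
    print(x,a,b,tobed(onz(c,(a+.5,r),.035)),tobed(onz(c,(b-.5,r),.035)))
need(.3729,.2718,.1,103.2)
E
```

```text
time_s: 11.07
position: [0.4849, -0.2262, 0.0282]
tool_rot: [[-0.992, 0.13, 0.001], [0.13, 0.992, -0.001], [-0.001, -0.001, -1.0]]
ft_force: [2.3, -1.0, 5.3]
grip_width: 0.0593
gripper_force: 23.3
time_s: 11.4
position: [0.4841, -0.2256, 0.0275]
tool_rot: [[-0.992, 0.129, -0.001], [0.129, 0.992, 0.001], [0.001, 0.001, -1.0]]
ft_force: [-0.6, 0.3, -0.8]
grip_width: 0.0747
gripper_force: 0.0
time_s: 11.82
position: [0.4849, -0.2262, 0.1173]
tool_rot: [[-0.992, 0.129, 0.003], [0.129, 0.992, -0.002], [-0.003, -0.002, -1.0]]
ft_force: [0.9, -0.6, 0.1]
grip_width: 0.0856
gripper_force: 0.0
-60bottom (np.float64(285.50379316743573), np.float64(163.25470262347042))
-60top (np.float64(285.54930371252476), np.float64(167.97838865046842))
153 [ 91 139 184] [-67.2  -0.4] [-69.8  -0.4]
154 [ 90 137 182] [-66.5  -0.4] [-69.2  -0.4]
155 [ 90 137 182] [-65.8  -0.4] [-68.5  -0.4]
156 [ 90 138 182] [-65.1  -0.4] [-67.9  -0.4]
157 [ 83 129 172] [-64.4  -0.4] [-67.2  -0.4]
158 [ 67 105 144] [-63.7  -0.4] [-66.6  -0.4]
159 [ 50  76 105] [-63.   -0.4] [-65.9  -0.4]
160 [49 50 48] [-62.3  -0.4] [-65.3  -0.
[... 314 characters left out ...]
 66 91] [-56.6  -0.4] [-60.   -0.4]
169 [ 64 100 135] [-55.9  -0.4] [-59.3  -0.4]
170 [ 75 114 152] [-55.2  -0.4] [-58.7  -0.4]
171 [ 79 118 156] [-54.4  -0.4] [-58.   -0.4]
172 [ 75 112 148] [-53.7  -0.4] [-57.3  -0.4]
173 [ 74 110 147] [-53.   -0.4] [-56.6  -0.4]
174 [ 74 111 147] [-52.3  -0.4] [-56.   -0.4]
175 [ 74 111 147] [-51.5  -0.4] [-55.3  -0.4]
176 [ 74 111 148] [-50.8  -0.4] [-54.6  -0.4]
177 [ 74 111 148] [-50.1  -0.4] [-53.9  -0.4]
178 [ 75 112 148] [-49.3  -0.4] [-53.3  -0.4]
-0.045 241 330 [-45.  -29.6] [-45.1  29.6]
-0.02 242 329 [-20.7 -29.8] [-20.7  29.9]
0.01 244 327 [ 10.  -29.5] [ 9.9 29.6]
need lin [ 4.371 11.974  0.394] roll -4.127 from [ 0.4843 -0.2258  0.1159] 82.56
```

```bash
python3 -m jog '[{"linear":[0.35,0.95,0],"roll":0},{"linear":[0.35,0.95,0],"roll":0},{"linear":[0.35,0.95,0],"roll":0},{"linear":[0.35,0.95,0],"roll":0},{"linear":[0.35,0.95,0],"roll":0},{"linear":[0.35,0.95,0],"roll":0},{"linear":[0.35,0.95,0],"roll":0},{"linear":[0.35,0.95,0],"roll":0},{"linear":[0.35,0.95,0],"roll":0},{"linear":[0.35,0.95,0],"roll":0},{"linear":[0.35,0.95,0],"roll":0},{"linear":[0.35,0.95,0],"roll":0}]' 0.53; python3 -m jog '[{"linear":[0.17,0.57,0],"roll":0},{"linear":[0,0,0],"roll":-0.9},{"linear":[0,0,0],"roll":-0.9},{"linear":[0,0,0],"roll":-0.9},{"linear":[0,0,0],"roll":-0.9},{"linear":[0,0,0],"roll":-0.53},{"linear":[0,0,0],"roll":0}]'; python3 -c "
from h import *
need(.3729,.2718,.011,103.2)"
```

```text
time_s: 12.87
position: [0.3752, 0.2496, 0.1146]
tool_rot: [[-0.992, 0.13, -0.003], [0.13, 0.992, -0.001], [0.003, -0.001, -1.0]]
ft_force: [1.4, 0.3, -0.2]
grip_width: 0.0655
gripper_force: 0.0
time_s: 13.45
position: [0.3724, 0.2712, 0.1145]
tool_rot: [[-0.973, -0.23, -0.003], [-0.23, 0.973, -0.001], [0.003, -0.0, -1.0]]
ft_force: [-0.3, 0.4, -0.6]
grip_width: 0.065
gripper_force: 0.0
need lin [-0.024  0.012  2.589] roll 0.021 from [0.3724 0.2712 0.1145] 103.31
```

```bash
python3 -m jog '[{"linear":[-0.02,0.01,0.6],"roll":0},{"linear":[0,0,0.7],"roll":0},{"linear":[0,0,0.6],"roll":0},{"linear":[0,0,0.4],"roll":0},{"linear":[0,0,0.2],"roll":0},{"linear":[0,0,0],"roll":0},{"linear":[0,0,0],"roll":0}]'; python3 -m jog '[{"linear":[0,0,0],"roll":0},{"linear":[0,0,0],"roll":0},{"linear":[0,0,0],"roll":0},{"linear":[0,0,0],"roll":0},{"linear":[0,0,0],"roll":0},{"linear":[0,0,0],"roll":0}]' -0.2 35; python3 -m jog '[{"linear":[0,0,-0.5],"roll":0},{"linear":[0,0,-0.9],"roll":0},{"linear":[0,0,-0.9],"roll":0},{"linear":[0,0,0],"roll":0},{"linear":[0,0,0],"roll":0}]';python3 -c "
from h import *
need(*bedp(0,.13),.1,82.55)"
```

```text
time_s: 14.03
position: [0.3738, 0.2721, 0.0158]
tool_rot: [[-0.974, -0.228, -0.001], [-0.228, 0.974, -0.0], [0.001, -0.0, -1.0]]
ft_force: [0.4, -0.2, 0.9]
grip_width: 0.0655
gripper_force: 0.0
time_s: 14.53
position: [0.3743, 0.2723, 0.0171]
tool_rot: [[-0.974, -0.228, 0.002], [-0.228, 0.974, 0.001], [-0.002, 0.0, -1.0]]
ft_force: [-0.8, -1.0, 6.7]
grip_width: 0.0425
gripper_force: 34.6
time_s: 14.95
position: [0.3745, 0.2725, 0.1099]
tool_rot: [[-0.974, -0.229, 0.005], [-0.229, 0.974, 0.002], [-0.005, 0.001, -1.0]]
ft_force: [0.6, 0.1, -2.1]
grip_width: 0.0417
gripper_force: 35.7
need lin [-1.517 -9.921  0.247] roll 4.133 from [0.3745 0.2725 0.1099] 103.21
```

```bash
python3 -m jog '[{"linear":[-0.152,-0.992,0],"roll":0},{"linear":[-0.152,-0.992,0],"roll":0},{"linear":[-0.152,-0.992,0],"roll":0},{"linear":[-0.152,-0.992,0],"roll":0},{"linear":[-0.152,-0.992,0],"roll":0},{"linear":[-0.152,-0.992,0],"roll":0},{"linear":[-0.152,-0.992,0],"roll":0},{"linear":[-0.152,-0.992,0],"roll":0},{"linear":[-0.152,-0.992,0],"roll":0},{"linear":[-0.152,-0.992,0],"roll":0},{"linear":[0,0,0],"roll":0.9},{"linear":[0,0,0],"roll":0.9}]'; python3 -m jog '[{"linear":[0,0,0],"roll":0.9},{"linear":[0,0,0],"roll":0.9},{"linear":[0,0,0],"roll":0.53},{"linear":[0,0,0],"roll":0},{"linear":[0,0,0],"roll":0}]'; python3 - <<'E'
from h import *
need(*bedp(0,.13),.1,82.55)
c,im=shot("wrist","w7.png")
# held packer: near edge along its centre and side edges
zt=env.observe()["position"][2]-.0165+.02; ctr=env.observe()["position"]
u,_=proj(c,(ctr[0]-.05,ctr[1],zt)); u=int(u)
for r in range(100,330,12): print(r,im[r,u-8:u+8].mean(0).round().astype(int))
dark=(im.max(2)<75)
for x in (-.075,-.065,-.055,-.045):
    p=bedp(x,.13);r=int(proj(c,(*p,zt))[1]);q=int(proj(c,(*p,zt))[0]);a=b=q
    while dark[r,a]:a-=1
    while dark[r,b]:b+=1
    print(x,r,q,a,b,tobed(onz(c,(a+.5,r),zt)),tobed(onz(c,(b-.5,r),zt)))
print([tobed(onz(c,(u,r),zt)) for r in (100,112,124)])
E
```

```text
time_s: 15.95
position: [0.5236, -0.1023, 0.1062]
tool_rot: [[-0.998, -0.067, -0.002], [-0.067, 0.998, 0.001], [0.002, 0.001, -1.0]]
ft_force: [-0.4, 1.0, -0.9]
grip_width: 0.0423
gripper_force: 35.8
time_s: 16.37
position: [0.5232, -0.1001, 0.107]
tool_rot: [[-0.992, 0.128, -0.002], [0.128, 0.992, 0.001], [0.002, 0.0, -1.0]]
ft_force: [0.4, 0.3, -1.9]
grip_width: 0.0421
gripper_force: 35.8
need lin [-0.027  0.007  0.174] roll 0.019 from [ 0.5232 -0.1001  0.107 ] 82.65
100 [54 68 99]
112 [49 64 96]
124 [53 68 99]
136 [52 67 98]
148 [50 65 97]
160 [52 67 99]
172 [52 67 99]
184 [ 53  68 100]
196 [ 53  68 101]
208 [ 54  69 101]
220 [ 54  69 102]
232 [ 56  71 103]
244 [ 55  70 102]
256 [ 55  70 102]
268 [ 54  70 102]
280 [33 42 62]
292 [29 37 53]
304 [29 36 52]
316 [36 46 66]
328 [36 46 67]
-0.075 115 286 286 286 [-75.3 130.1] [-75.3 129.7]
-0.065 141 286 286 286 [-65.3 130.1] [-65.3 129.7]
-0.055 166 286 286 286 [-55.3 130.1] [-55.3 129.7]
-0.045 190 286 286 286 [-45.3 130.2] [-45.3 129.7]
[array([-80.8, 123.3]), array([-76.4, 123.3]), array([-71.9, 123.2])]
```

```bash
python3 - <<'E'
from h import *
c=optics.calibration("wrist");im=cv2.imread("pics/w7.png")
zt=.107-.0165+.02
for r in range(72,116,2): print(r,im[r,276:296].mean(0).round().astype(int),tobed(onz(c,(286,r),zt)))
dark=(im[:,:,2]<125)
for r in (115,150,190,250):
    a=b=286
    while dark[r,a]:a-=1
    while dark[r,b]:b+=1
    print(r,a,b,im[r,a-1].tolist(),im[r,b+1].tolist(),tobed(onz(c,(a+.5,r),zt)),tobed(onz(c,(b-.5,r),zt)))
E
```

```text
72 [135 198 239] [-90.7 129.8]
74 [136 198 239] [-90.  129.8]
76 [132 195 237] [-89.3 129.8]
78 [129 191 235] [-88.6 129.8]
80 [123 183 232] [-87.9 129.8]
82 [ 89 136 180] [-87.2 129.8]
84 [47 71 93] [-86.5 129.8]
86 [ 76 114 142] [-85.8 129.8]
88 [ 80 116 129] [-85.  129.8]
90 [74 97 50] [-84.3 129.8]
92 [ 81 107  57] [-83.6 129.8]
94 [ 86 113  61] [-82.9 129.8]
96 [ 83 110  58] [-82.2 129.8]
98 [19 31 69] [-81.4 129.8]
100 [49 63 93] [-80.7 129.8]
102 [46 61 93] [-80.  129.8]
104 [47 62 92] [-79.2 129.8]
106 [46 61 92] [-78.5 129.8]
108 [46 61 92] [-77.8 129.8]
110 [46 61 92] [-77.  129.8]
112 [47 62 92] [-76.3 129.8]
114 [45 60 91] [-75.5 129.8]
115 158 387 [86, 132, 176] [169, 240, 255] [-75.   80.2] [-75.2 169. ]
150 230 340 [149, 216, 246] [153, 220, 247] [-61.6 107.6] [-61.6 151.4]
190 232 338 [160, 228, 254] [128, 187, 223] [-45.  107.7] [-45.1 151.4]
250 235 335 [151, 221, 250] [132, 195, 229] [-17.9 107.8] [-17.9 151.4]
```

```bash
python3 -m jog '[{"linear":[-0.027,0.007,0.5],"roll":0.02},{"linear":[0,0,0.6],"roll":0},{"linear":[0,0,0.5],"roll":0},{"linear":[0,0,0.2],"roll":0},{"linear":[0,0,0],"roll":0},{"linear":[0,0,0],"roll":0}]'; python3 -c "
from h import *
need(*bedp(0,.13),.0325,82.55)"
```

```text
time_s: 16.92
position: [0.525, -0.1002, 0.0362]
tool_rot: [[-0.991, 0.131, -0.0], [0.131, 0.991, 0.0], [0.0, 0.0, -1.0]]
ft_force: [-1.1, -0.6, -0.7]
grip_width: 0.0424
gripper_force: 35.8
need lin [0.016 0.004 0.092] roll -0.012 from [ 0.525  -0.1002  0.0362] 82.49
```

```bash
python3 -m jog '[{"linear":[0.012,0,0.05],"roll":0},{"linear":[0,0,0.05],"roll":0},{"linear":[0,0,0],"roll":0},{"linear":[0,0,0],"roll":0}]'; python3 -m jog '[{"linear":[0,0,0],"roll":0},{"linear":[0,0,0],"roll":0},{"linear":[0,0,0],"roll":0},{"linear":[0,0,0],"roll":0},{"linear":[0,0,0],"roll":0}]' 0.4;  python3 -m jog '[{"linear":[0,0,-0.3],"roll":0},{"linear":[0,0,-0.7],"roll":0},{"linear":[0,0,-0.8],"roll":0},{"linear":[0,0,-0.8],"roll":0},{"linear":[0,0,-0.8],"roll":0},{"linear":[0,0,0],"roll":0},{"linear":[0,0,0],"roll":0}]' 1; python3 - <<'E'
from h import *
c,im=shot("wrist","w8.png")
z=.035;u,v=proj(c,(*bedp(-.08,.13),z));print(u,v);u=int(u)
for r in range(int(v)-10,int(v)+8,1): print(r,im[r,u-8:u+8].mean(0).round().astype(int),tobed(onz(c,(u,r),z)))
dark=(im[:,:,2]<125)
for x in (-.06,-.03,.0):
    r=int(proj(c,(*bedp(x,.13),z))[1]); a=b=u
    while dark[r,a]:a-=1
    while dark[r,b]:b+=1
    print(x,tobed(onz(c,(a+.5,r),z)),tobed(onz(c,(b-.5,r),z)))
need(.61,.122,.14,97.8)
E
```

```text
time_s: 17.25
position: [0.5245, -0.1002, 0.0323]
tool_rot: [[-0.991, 0.131, 0.001], [0.131, 0.991, -0.0], [-0.001, -0.0, -1.0]]
ft_force: [-0.7, -0.3, -0.2]
grip_width: 0.0423
gripper_force: 35.9
time_s: 17.67
position: [0.5243, -0.1001, 0.0319]
tool_rot: [[-0.991, 0.131, 0.0], [0.131, 0.991, -0.0], [-0.0, -0.0, -1.0]]
ft_force: [-0.2, 0.2, 0.4]
grip_width: 0.0599
gripper_force: 0.0
time_s: 18.25
position: [0.5248, -0.1003, 0.1693]
tool_rot: [[-0.991, 0.131, 0.003], [0.131, 0.991, -0.001], [-0.003, -0.001, -1.0]]
ft_force: [-0.5, 0.0, -0.8]
grip_width: 0.0853
gripper_force: 0.0
285.1022042843545 99.30279596307723
89 [49 65 27] [-87.4 129.9]
90 [55 73 37] [-86.7 129.9]
91 [58 78 41] [-86.  129.9]
92 [61 81 43] [-85.3 129.9]
93 [62 82 44] [-84.6 129.9]
94 [61 82 43] [-83.8 129.9]
95 [62 82 43] [-83.1 129.9]
96 [63 84 44] [-82.4 129.9]
97 [65 87 42] [-81.7 129.9]
98 [52 70 45] [-80.9 129.9]
99 [18 27 58] [-80.2 129.9]
100 [34 45 69] [-79.5 129.9]
101 [34 45 69] [-78.8 129.9]
102 [34 44 68] [-78.  129.9]
103 [33 44 68] [-77.3 129.9]
104 [33 44 68] [-76.6 129.9]
105 [33 44 67] [-75.8 129.9]
106 [33 44 67] [-75.1 129.9]
-0.06 [-60.2 106.8] [-60.1 152.2]
-0.03 [-30.3 106.8] [-30.2 152.1]
0.0 [ -0.8 106.9] [ -0.8 152. ]
need lin [-1.401  5.783  0.693] roll -3.067 from [ 0.5241 -0.1     0.1677] 82.47
```

```bash
python3 - <<'E'
from h import *
c=np.load("c1.npy",allow_pickle=True).item();im=cv2.imread("pics/w1.png")
z=.022;x0,x1,y0,y1=.49,.75,.05,.2
o=topdown(c,im,z,x0,x1,y0,y1);g=o.astype(int);h=cv2.cvtColor(o,cv2.COLOR_BGR2HSV)
p=[o[int((x1-x)*1000),int((y1-y)*1000)].tolist() for x,y in ((.6,.12),(.56,.115),(.66,.126),(.6,.09),(.55,.16))];print(p)
m=((h[...,1]>115)&(h[...,2]>70)&(h[...,0]<20)).astype(np.uint8)*255
m=cv2.morphologyEx(m,cv2.MORPH_OPEN,np.ones((5,5)))
cs=max(cv2.findContours(m,0,2)[0],key=cv2.contourArea);r=cv2.minAreaRect(cs);b=cv2.boxPoints(r)
print(x1-r[0][1]/1000,y1-r[0][0]/1000,r[1],r[2]);print(np.c_[x1-b[:,1]/1000,y1-b[:,0]/1000].round(4).tolist())
# profile along axis
a=np.radians(7.8);C=np.array([.61,.1205])
for t in list(range(-112,-84,2))+list(range(84,112,2)):
    q=C+t/1000*np.array([np.cos(a),np.sin(a)]);s=[o[int((x1-q[0]+k*np.sin(a)*.001)*1000),int((y1-q[1]-k*.001)*1000)] for k in range(-6,7)]
    print(t,np.mean(s,0).round().astype(int),q.round(3))
E
```

```text
[[44, 68, 97], [49, 82, 126], [42, 64, 94], [94, 116, 133], [144, 178, 199]]
0.6158500061035156 0.12305000305175783 (199.68695068359375, 53.03300857543945) 81.8698959350586
[[0.7109000086784363, 0.16339999437332153], [0.7184000015258789, 0.11089999973773956], [0.520799994468689, 0.08269999921321869], [0.5133000016212463, 0.13519999384880066]]
-112 [145 179 200] [0.499 0.105]
-110 [145 179 199] [0.501 0.106]
-108 [144 178 199] [0.503 0.106]
-106 [144 178 199] [0.505 0.106]
-104 [146 181 202] [0.507 0.106]
-102 [135 167 188] [0.509 0.107]
-100 [52 70 88] [0.511 0.107]
-98 [12 26 46] [0.513 0.107]
-96 [15 30 50] [0.515 0.107]
-94 [25 47 76] [0.517 0.108]
-92 [ 47  80 126] [0.519 0.108]
-90 [ 49  81 126] [0.521 0.108]
-88 [ 49  81 125] [0.523 0.109]
-86 [ 50  81 125] [0.525 0.109]
84 [ 44  74 117] [0.693 0.132]
86 [ 44  74 117] [0.695 0.132]
88 [ 44  75 117] [0.697 0.132]
90 [ 45  75 118] [0.699 0.133]
92 [ 45  76 119] [0.701 0.133]
94 [ 46  76 119] [0.703 0.133]
96 [ 45  77 119] [0.705 0.134]
98 [ 47  78 121] [0.707 0.134]
100 [ 47  77 121] [0.709 0.134]
102 [ 46  78 123] [0.711 0.134]
104 [ 43  68 106] [0.713 0.135]
106 [36 37 44] [0.715 0.135]
108 [38 30 27] [0.717 0.135]
110 [37 30 29] [0.719 0.135]
```

```bash
python3 -m jog '[{"linear":[-0.26,0.98,0.1],"roll":0},{"linear":[-0.26,0.98,0.1],"roll":0},{"linear":[-0.26,0.98,0.1],"roll":0},{"linear":[-0.26,0.98,0.1],"roll":0},{"linear":[-0.26,0.98,0.1],"roll":0},{"linear":[-0.26,0.9,0.1],"roll":0},{"linear":[0,0,0],"roll":-0.9},{"linear":[0,0,0],"roll":-0.9},{"linear":[0,0,0],"roll":-0.9},{"linear":[0,0,0],"roll":-0.4},{"linear":[0,0,0],"roll":0},{"linear":[0,0,0],"roll":0}]' 0.65;python3 -c "
from h import *
need(.6157,.122,.016,98)"
```

```text
time_s: 19.3
position: [0.6161, 0.1217, 0.1423]
tool_rot: [[-0.991, -0.137, -0.003], [-0.137, 0.991, -0.0], [0.003, 0.0, -1.0]]
ft_force: [0.6, -0.0, 0.4]
grip_width: 0.0703
gripper_force: 0.0
need lin [0.    0.009 3.159] roll -0.023 from [0.6161 0.1217 0.1423] 97.88
```

```bash
python3 -m jog '[{"linear":[0,0.01,0.6],"roll":-0.02},{"linear":[0,0,0.9],"roll":0},{"linear":[0,0,0.8],"roll":0},{"linear":[0,0,0.5],"roll":0},{"linear":[0,0,0.3],"roll":0},{"linear":[0,0,0],"roll":0},{"linear":[0,0,0],"roll":0}]'; python3 -m jog '[{"linear":[0,0,0],"roll":0},{"linear":[0,0,0],"roll":0},{"linear":[0,0,0],"roll":0},{"linear":[0,0,0],"roll":0},{"linear":[0,0,0],"roll":0},{"linear":[0,0,0],"roll":0}]' -0.1 35; python3 -m jog '[{"linear":[0,0,-0.5],"roll":0},{"linear":[0,0,-0.9],"roll":0},{"linear":[0,0,-0.9],"roll":0},{"linear":[0,0,-0.9],"roll":0},{"linear":[0,0,0],"roll":0},{"linear":[0,0,0],"roll":0}]';python3 -c "
from h import *
print(bedp(0,.065));need(*bedp(0,.065),.14,-7.45)"
```

```text
time_s: 19.88
position: [0.6168, 0.122, 0.0201]
tool_rot: [[-0.99, -0.14, -0.0], [-0.14, 0.99, -0.0], [0.0, -0.0, -1.0]]
ft_force: [0.8, -0.3, 1.1]
grip_width: 0.0705
gripper_force: 0.0
time_s: 20.38
position: [0.6171, 0.1221, 0.021]
tool_rot: [[-0.99, -0.14, 0.002], [-0.14, 0.99, 0.0], [-0.002, -0.0, -1.0]]
ft_force: [-0.4, -0.0, 6.0]
grip_width: 0.0385
gripper_force: 3.1
time_s: 20.88
position: [0.6172, 0.1222, 0.15]
tool_rot: [[-0.99, -0.14, 0.005], [-0.14, 0.99, 0.0], [-0.004, -0.001, -1.0]]
ft_force: [0.2, -0.6, -0.5]
grip_width: 0.038
gripper_force: 0.0
[ 0.51592796 -0.1644487 ]
need lin [ 3.515 -6.739  0.24 ] roll 21.103 from [0.6172 0.1222 0.15  ] 98.07
```

```bash
python3 -m jog '[{"linear":[1,0,-0.2],"roll":0},{"linear":[1,0,-0.2],"roll":0},{"linear":[1,0,-0.2],"roll":0},{"linear":[1,0,-0.2],"roll":0},{"linear":[0.5,0,0],"roll":0},{"linear":[0,0,0],"roll":0},{"linear":[0,0,0],"roll":0}]' 0.65; python3 - <<'E'
from h import *
st();c,im=shot("wrist","w9.png");np.save("c9.npy",c,allow_pickle=True)
z=.022;x0,x1,y0,y1=.49,.75,.04,.21
o=topdown(c,im,z,x0,x1,y0,y1);h=cv2.cvtColor(o,cv2.COLOR_BGR2HSV)
for x in (.53,.55,.58,.61,.64,.67,.70):
    row=o[int((x1-x)*1000)].astype(int);q=int((y1-.122)*1000)
    print(x,[(int(y1*1000)-k,row[k].tolist()) for k in list(range(q-36,q-14,3))+list(range(q+14,q+38,3))])
E
```

```text
time_s: 21.47
position: [0.4374, 0.0968, 0.1793]
tool_rot: [[-0.99, -0.14, -0.001], [-0.14, 0.99, 0.0], [0.001, 0.0, -1.0]]
ft_force: [1.3, 0.3, 0.6]
grip_width: 0.0703
gripper_force: 0.0
t 21.4667 p [0.4374 0.0968 0.1793] yaw of tool y 98.04 tilt [-0.001  0.    -1.   ] w 0.0703 F [1.3 0.3 0.6] g 0.0
0.53 [(158, [121, 149, 169]), (155, [121, 149, 168]), (152, [120, 150, 168]), (149, [121, 149, 168]), (146, [120, 149, 168]), (143, [117, 145, 164]), (140, [103, 128, 146]), (137, [103, 130, 146]), (108, [43, 71, 109]), (105, [41, 68, 106]), (102, [44, 72, 110]), (99, [32, 56, 91]), (96, [33, 57, 93]), (93, [38, 64, 101]), (90, [37, 62, 100]), (87, [40, 67, 106])]
0.55 [(158, [121, 151, 170]), (155, [119, 151, 170]), (152, [121, 151, 170]), (149, [120, 151, 169]), (146, [121, 150, 170]), (143, [103, 128, 145]), (140, [101, 127, 144]), (137, [94, 121, 137]), (108, [42, 69, 108]), (105, [42, 69, 108]), (102, [32, 56, 90]), (99, [30, 53, 87]), (96, [37, 62, 99]), (93, [39, 66, 104]), (90, [41, 69, 108]), (87, [32, 52, 78])]
0.58 [(158, [120, 148, 168]), (155, [120, 148, 167]), (152, [118, 1
[... 876 characters left out ...]
2, [32, 50, 75]), (99, [48, 64, 79]), (96, [78, 97, 111]), (93, [77, 96, 110]), (90, [78, 96, 109]), (87, [76, 96, 109])]
0.67 [(158, [9, 7, 8]), (155, [9, 8, 9]), (152, [9, 8, 7]), (149, [8, 7, 7]), (146, [10, 9, 9]), (143, [9, 8, 8]), (140, [10, 8, 7]), (137, [7, 6, 5]), (108, [8, 8, 7]), (105, [9, 7, 7]), (102, [8, 7, 6]), (99, [9, 8, 7]), (96, [7, 5, 6]), (93, [8, 7, 7]), (90, [8, 6, 5]), (87, [7, 6, 7])]
0.7 [(158, [0, 0, 0]), (155, [0, 0, 0]), (152, [0, 0, 0]), (149, [0, 0, 0]), (146, [0, 0, 0]), (143, [0, 0, 0]), (140, [0, 0, 0]), (137, [0, 0, 0]), (108, [6, 5, 5]), (105, [7, 6, 6]), (102, [8, 7, 6]), (99, [6, 6, 6]), (96, [7, 4, 5]), (93, [7, 6, 7]), (90, [5, 6, 4]), (87, [6, 5, 5])]
```

```bash
python3 -m jog '[{"linear":[-0.9,0,0.1],"roll":0},{"linear":[-0.9,0,0.1],"roll":0},{"linear":[-0.9,0,0.2],"roll":0},{"linear":[-0.9,0,0.2],"roll":0},{"linear":[-0.85,0,0.2],"roll":0},{"linear":[0,0,0.9],"roll":0},{"linear":[0,0,0.9],"roll":0},{"linear":[0,0,0],"roll":0},{"linear":[0,0,0],"roll":0}]'; python3 -c "
from h import *
need(.6157,.1207,.0095,97.95)"
```

```text
time_s: 22.27
position: [0.6142, 0.1219, 0.0739]
tool_rot: [[-0.99, -0.14, -0.005], [-0.14, 0.99, -0.0], [0.005, 0.001, -1.0]]
ft_force: [0.3, -0.0, 0.6]
grip_width: 0.071
gripper_force: 0.0
need lin [-0.041 -0.035  1.609] roll 0.023 from [0.6142 0.1219 0.0739] 98.06
```

```bash
python3 -m jog '[{"linear":[-0.02,-0.035,0.5],"roll":0.02},{"linear":[0,0,0.5],"roll":0},{"linear":[0,0,0.4],"roll":0},{"linear":[0,0,0.2],"roll":0},{"linear":[0,0,0],"roll":0},{"linear":[0,0,0],"roll":0},{"linear":[0,0,0],"roll":0}]'; python3 -m jog '[{"linear":[0,0,0],"roll":0},{"linear":[0,0,0],"roll":0},{"linear":[0,0,0],"roll":0},{"linear":[0,0,0],"roll":0},{"linear":[0,0,0],"roll":0},{"linear":[0,0,0],"roll":0}]' -0.1 40; python3 -m jog '[{"linear":[0,0,-0.1],"roll":0},{"linear":[0,0,0],"roll":0},{"linear":[0,0,0],"roll":0}]';python3 -m jog '[{"linear":[0,0,-0.5],"roll":0},{"linear":[0,0,-0.9],"roll":0},{"linear":[0,0,-0.9],"roll":0},{"linear":[0,0,-0.9],"roll":0},{"linear":[0,0,0],"roll":0},{"linear":[0,0,0],"roll":0}]';python3 -c "
from h import *
need(*bedp(0,.065),.14,-7.45)"
```

```text
time_s: 22.85
position: [0.6166, 0.1206, 0.0137]
tool_rot: [[-0.99, -0.139, 0.003], [-0.139, 0.99, 0.0], [-0.003, -0.0, -1.0]]
ft_force: [0.2, 0.7, 0.1]
grip_width: 0.0702
gripper_force: 0.0
time_s: 23.35
position: [0.6162, 0.1206, 0.0134]
tool_rot: [[-0.99, -0.139, 0.002], [-0.139, 0.99, -0.0], [-0.002, -0.0, -1.0]]
ft_force: [-1.4, -0.4, 6.8]
grip_width: 0.0489
gripper_force: 41.3
time_s: 23.6
position: [0.6156, 0.1206, 0.0162]
tool_rot: [[-0.99, -0.139, 0.0], [-0.139, 0.99, -0.0], [-0.0, -0.0, -1.0]]
ft_force: [-0.1, -0.3, -2.4]
grip_width: 0.0487
gripper_force: 41.9
time_s: 24.1
position: [0.6161, 0.1206, 0.1456]
tool_rot: [[-0.99, -0.139, 0.004], [-0.139, 0.99, 0.0], [-0.004, -0.001, -1.0]]
ft_force: [0.1, -0.8, -2.4]
grip_width: 0.0489
gripper_force: 42.1
need lin [ 3.469 -6.71   0.131] roll 21.083 from [0.6161 0.1206 0.1456] 97.97
```

```bash
python3 -m jog '[{"linear":[0.434,-0.839,0],"roll":0},{"linear":[0.434,-0.839,0],"roll":0},{"linear":[0.434,-0.839,0],"roll":0},{"linear":[0.434,-0.839,0],"roll":0},{"linear":[0.434,-0.839,0],"roll":0},{"linear":[0.434,-0.839,0],"roll":0},{"linear":[0.434,-0.839,0],"roll":0},{"linear":[0.434,-0.839,0],"roll":0},{"linear":[0,0,0],"roll":0.9},{"linear":[0,0,0],"roll":0.9},{"linear":[0,0,0],"roll":0.9},{"linear":[0,0,0],"roll":0.9}]';python3 -m jog '[{"linear":[0,0,0],"roll":1},{"linear":[0,0,0],"roll":1},{"linear":[0,0,0],"roll":1},{"linear":[0,0,0],"roll":1},{"linear":[0,0,0],"roll":1},{"linear":[0,0,0],"roll":1},{"linear":[0,0,0],"roll":1},{"linear":[0,0,0],"roll":1},{"linear":[0,0,0],"roll":1},{"linear":[0,0,0],"roll":1},{"linear":[0,0,0],"roll":1},{"linear":[0,0,0],"roll":1}]';python3 -m jog '[{"linear":[0,0,0],"roll":1},{"linear":[0,0,0],"roll":1},{"linear":[0,0,0],"roll":1},{"linear":[0,0,0],"roll":1},{"linear":[0,0,0],"roll":1},{"linear":[0,0,0],"roll":0.48},{"linear":[0,0,0],"roll":0},{"linear":[0,0,0],"roll":0}]'; python3 - <<'E'
from h import *
need(*bedp(0,.065),.14,-7.45)
s=env.observe();print(s["q"].round(1))
c,im=shot("wrist","w10.png");np.save("c10.npy",c,allow_pickle=True)
zt=s["position"][2]-.0134+.022
print(c["T"].round(3).tolist())
for y in (-.04,-.025,0,.0,.1,.13,.165): print(y,np.round(proj(c,(*bedp(0,y),zt)),0))
E
```

```text
time_s: 25.1
position: [0.5143, -0.1645, 0.1419]
tool_rot: [[-0.984, 0.179, -0.003], [0.179, 0.984, 0.002], [0.004, 0.001, -1.0]]
ft_force: [-0.2, -0.2, -2.2]
grip_width: 0.0485
gripper_force: 42.2
time_s: 26.1
position: [0.5144, -0.1642, 0.1419]
tool_rot: [[-0.337, 0.941, -0.003], [0.941, 0.337, 0.002], [0.003, -0.002, -1.0]]
ft_force: [0.3, 0.1, -1.7]
grip_width: 0.0492
gripper_force: 42.2
time_s: 26.77
position: [0.5146, -0.1643, 0.1425]
tool_rot: [[0.128, 0.992, -0.002], [0.992, -0.128, 0.001], [0.001, -0.003, -1.0]]
ft_force: [0.4, -0.1, -1.2]
grip_width: 0.0488
gripper_force: 42.2
need lin [0.    0.033 0.063] roll 0.019 from [ 0.5146 -0.1643  0.1425] -7.36
[-30.3  25.6  84.   -0.   70.6 -22.9]
[[0.992, -0.121, -0.042, 0.524], [-0.128, -0.946, -0.298, -0.088], [-0.003, 0.301, -0.954, 0.285], [0.0, 0.0, 0.0, 1.0]]
-0.04 [289. 463.]
-0.025 [289. 441.]
0 [290. 404.]
0.0 [290. 404.]
0.1 [291. 211.]
0.13 [292. 136.]
0.165 [293.  35.]
```

```bash
python3 - <<'E'
from h import *
c=np.load("c10.npy",allow_pickle=True).item();im=cv2.imread("pics/w10.png");zt=.1425-.0134+.022
for r in range(0,70,3): print(r,im[r,283:303].mean(0).round().astype(int),tobed(onz(c,(293,r),zt)))
g=im.astype(int)
for r in (90,150,210):
    e=np.abs(np.diff(cv2.GaussianBlur(im[r:r+1],(5,1),0)[0].astype(int),axis=0)).sum(1)
    k=np.argsort(-e)[:8]; print(r,[(int(q),int(e[q]),tobed(onz(c,(q+.5,r),zt)).tolist()) for q in sorted(k)])
E
```

```text
0 [179 217 234] [  0.  175.7]
3 [181 217 234] [  0.  174.8]
6 [180 217 234] [  0.  173.9]
9 [160 194 216] [1.00e-01 1.73e+02]
12 [156 191 213] [1.000e-01 1.721e+02]
15 [156 191 212] [1.000e-01 1.712e+02]
18 [143 201 229] [1.000e-01 1.702e+02]
21 [149 215 241] [1.000e-01 1.693e+02]
24 [147 213 240] [1.000e-01 1.684e+02]
27 [147 213 240] [1.000e-01 1.674e+02]
30 [147 213 240] [1.000e-01 1.665e+02]
33 [147 213 240] [1.000e-01 1.656e+02]
36 [147 212 240] [1.000e-01 1.646e+02]
39 [147 212 240] [1.000e-01 1.636e+02]
42 [147 213 240] [1.000e-01 1.627e+02]
45 [131 195 235] [  0.2 161.7]
48 [ 71 117 177] [  0.2 160.8]
51 [ 66 108 163] [  0.2 159.8]
54 [ 63 104 159] [  0.2 158.8]
57 [ 64 105 159] [  0.2 157.8]
60 [ 64 104 160] [  0.2 156.8]
63 [ 63 105 159] [  0.2 155.8]
66 [ 65 105 160] [  0.2 154.8]
69 [ 65 105 159] [  0.2 153.8]
90 [(147, 113, [-53.2, 146.6]), (409, 126, [43.0, 146.8]), (412, 106, [44.1, 146.8]), (431, 112, [51.1, 146.8]), (509, 179, [79.6, 146.8]), (510, 214, [80.0, 146.8]), (511, 121, [80.3, 146.8]), (534, 124, [88.7, 146.9])]
150 [(154, 114, [-53.1, 124.7]), (403, 117, [43.1, 124.9]), (424, 131, [51.2, 124.9]), (510, 186, [84.3, 125.0]), (511, 200, [84.7, 125.0]), (533, 123, [93.2, 125.0]), (534, 116, [93.6, 125.0]), (556, 125, [102.0, 125.1])]
210 [(199, 196, [-37.4, 100.4]), (200, 180, [-37.0, 100.4]), (207, 203, [-34.2, 100.4]), (208, 191, [-33.8, 100.4]), (378, 175, [35.5, 100.6]), (386, 191, [38.8, 100.7]), (511, 196, [89.6, 100.8]), (512, 177, [90.0, 100.8])]
```

```bash
python3 - <<'E'
from h import *
c=np.load("c10.npy",allow_pickle=True).item();im=cv2.imread("pics/w10.png");zt=.1425-.0134+.022
def prof(p,q,z,n): # print strongest edges along line bed p->q at height z
    L=np.array([[*bedp(*(np.array(p)+(np.array(q)-p)*t)),z] for t in np.linspace(0,1,n)])
    uv=np.array([proj(c,a) for a in L],np.float32); v=cv2.remap(cv2.GaussianBlur(im,(3,3),0),uv[None,:,0],uv[None,:,1],1)[0].astype(int)
    e=np.abs(v[4:]-v[:-4]).sum(1); k=[i for i in range(2,len(e)-2) if e[i]==e[i-2:i+3].max() and e[i]>60]
    print(p,q,[(tobed(L[i+2]).tolist(),int(e[i])) for i in k])
prof((-.06,.09),(-.06,.17),.035,161);prof((.06,.09),(.06,.17),.035,161)
for y in (.15,.13,.11): prof((-.04,y),(.04,y),zt,161)
prof((0,.14),(0,.17),zt,61);prof((.015,.14),(.015,.17),zt,61);prof((-.015,.14),(-.015,.17),zt,61)
E
```

```text
(-0.06, 0.09) (-0.06, 0.17) [([-60.0, 107.5], 270), ([-60.0, 152.0], 334), ([-60.0, 163.0], 82)]
(0.06, 0.09) (0.06, 0.17) [([60.0, 107.5], 183), ([60.0, 109.5], 71), ([60.0, 152.5], 275)]
(-0.04, 0.15) (0.04, 0.15) [([-37.5, 150.0], 569), ([-34.0, 150.0], 497), ([-31.0, 150.0], 102), ([-28.0, 150.0], 178), ([22.0, 150.0], 270), ([32.5, 150.0], 112), ([35.5, 150.0], 516)]
(-0.04, 0.13) (0.04, 0.13) [([-27.0, 130.0], 154), ([-22.5, 130.0], 67), ([20.5, 130.0], 90), ([21.0, 130.0], 90)]
(-0.04, 0.11) (0.04, 0.11) [([-37.5, 110.0], 596), ([-34.0, 110.0], 594), ([-31.0, 110.0], 115), ([-27.5, 110.0], 297), ([22.0, 110.0], 302), ([32.5, 110.0], 110), ([35.5, 110.0], 512)]
(0, 0.14) (0, 0.17) [([0.0, 162.0], 266)]
(0.015, 0.14) (0.015, 0.17) [([15.0, 162.0], 231)]
(-0.015, 0.14) (-0.015, 0.17) [([-15.0, 161.0], 224)]
```

```bash
python3 -m jog '[{"linear":[0.083,0.05,0.4],"roll":0.02},{"linear":[0,0,0.7],"roll":0},{"linear":[0,0,0.7],"roll":0},{"linear":[0,0,0.4],"roll":0},{"linear":[0,0,0],"roll":0},{"linear":[0,0,0],"roll":0}]'; python3 - <<'E'
from h import *
need(*bedp(0,.0683),.0484,-7.45);print(tobed(env.observe()["position"]))
E
```

```text
time_s: 27.32
position: [0.5174, -0.1615, 0.0555]
tool_rot: [[0.13, 0.991, -0.002], [0.991, -0.13, 0.001], [0.001, -0.002, -1.0]]
ft_force: [-0.2, 0.4, -0.6]
grip_width: 0.0487
gripper_force: 42.2
need lin [ 0.003 -0.026  0.177] roll -0.009 from [ 0.5174 -0.1615  0.0555] -7.5
[ 1.1 68.2]
```

```bash
python3 -m jog '[{"linear":[0,-0.01,0.1],"roll":0},{"linear":[0,0,0.05],"roll":0},{"linear":[0,0,0.03],"roll":0},{"linear":[0,0,0],"roll":0},{"linear":[0,0,0],"roll":0}]'; python3 -m jog '[{"linear":[0,0,0],"roll":0},{"linear":[0,0,0],"roll":0},{"linear":[0,0,0],"roll":0},{"linear":[0,0,0],"roll":0},{"linear":[0,0,0],"roll":0}]' 0.45;  python3 -m jog '[{"linear":[0,0,-0.3],"roll":0},{"linear":[0,0,-0.7],"roll":0},{"linear":[0,0,-0.8],"roll":0},{"linear":[0,0,-0.8],"roll":0},{"linear":[0,0,-0.8],"roll":0},{"linear":[0,0,0],"roll":0},{"linear":[0,0,0],"roll":0}]' 1; python3 - <<'E'
from h import *
print(tobed(env.observe()["position"]))
c,im=shot("wrist","w11.png");np.save("c11.npy",c,allow_pickle=True);zt=.057
def prof(p,q,z,n):
    L=np.array([[*bedp(*(np.array(p)+(np.array(q)-p)*t)),z] for t in np.linspace(0,1,n)])
    uv=np.array([proj(c,a) for a in L],np.float32); v=cv2.remap(cv2.GaussianBlur(im,(3,3),0),uv[None,:,0],uv[None,:,1],1)[0].astype(int)
    e=np.abs(v[4:]-v[:-4]).sum(1); k=[i for i in range(2,len(e)-2) if e[i]==e[i-2:i+3].max() and e[i]>60]
    print(p,q,[(tobed(L[i+2]).tolist(),int(e[i])) for i in k])
prof((-.06,.09),(-.06,.17),.035,321);prof((.06,.09),(.06,.17),.035,321)
for y in (.155,.12,.09,.04,0): prof((-.04,y),(.04,y),zt,321)
for x in (-.015,0,.015): prof((x,.14),(x,.18),zt,161)
E
```

```text
time_s: 27.73
position: [0.5174, -0.1616, 0.0491]
tool_rot: [[0.131, 0.991, 0.001], [0.991, -0.131, -0.0], [-0.0, 0.001, -1.0]]
ft_force: [-0.6, 0.1, -1.3]
grip_width: 0.0487
gripper_force: 42.2
time_s: 28.15
position: [0.5173, -0.1615, 0.0488]
tool_rot: [[0.131, 0.991, 0.0], [0.991, -0.131, -0.0], [-0.0, 0.0, -1.0]]
ft_force: [0.3, 0.1, 1.1]
grip_width: 0.0618
gripper_force: 0.0
time_s: 28.73
position: [0.5177, -0.1617, 0.1861]
tool_rot: [[0.131, 0.991, 0.003], [0.991, -0.131, -0.002], [-0.001, 0.003, -1.0]]
ft_force: [-0.8, -0.7, -1.1]
grip_width: 0.0855
gripper_force: 0.0
[ 1.4 67.9]
(-0.06, 0.09) (-0.06, 0.17) [([-60.0, 108.0], 123), ([-60.0, 152.7], 160)]
(0.06, 0.09) (0.06, 0.17) [([60.0, 107.5], 97), ([60.0, 152.8], 139)]
(-0.04, 0.155) (0.04, 0.155) [([-25.5, 155.0], 81), ([24.2, 155.0], 134)]
(-0.04, 0.12) (0.04, 0.12) [([-25.0, 120.0], 62), ([-24.8, 120.0], 62), ([24.0, 120.0], 75)]
(-0.04, 0.09) (0.04, 0.09) [([-25.3, 90.0], 126)]
(-0.04, 0.04) (0.04, 0.04) [([23.5, 40.0], 64), ([23.8, 40.0], 64), ([28.8, 40.0], 85), ([29.0, 40.0], 85)]
(-0.04, 0) (0.04, 0) []
(-0.015, 0.14) (-0.015, 0.18) [([-15.0, 165.2], 119)]
(0, 0.14) (0, 0.18) [([0.0, 165.3], 85)]
(0.015, 0.14) (0.015, 0.18) [([15.0, 165.0], 104)]
```

```bash
python3 -m jog '[{"linear":[0.95,0.024,0.04],"roll":0},{"linear":[0.95,0.024,0.04],"roll":0},{"linear":[0.95,0.024,0.04],"roll":0},{"linear":[0.95,0.024,0.04],"roll":0},{"linear":[0.95,0.024,0.04],"roll":0},{"linear":[0.95,0.024,0.04],"roll":0},{"linear":[0.95,0.024,0.04],"roll":0},{"linear":[0.95,0.024,0.04],"roll":0},{"linear":[0.95,0.024,0.04],"roll":0},{"linear":[0.95,0.024,0.04],"roll":0},{"linear":[0.95,0.024,0.04],"roll":0},{"linear":[0.95,0.024,0.04],"roll":0}]' 0.41; python3 -m jog '[{"linear":[0,0,0],"roll":1},{"linear":[0,0,0],"roll":1},{"linear":[0,0,0],"roll":1},{"linear":[0,0,0],"roll":1},{"linear":[0,0,0],"roll":1},{"linear":[0,0,0],"roll":1},{"linear":[0,0,0],"roll":1},{"linear":[0,0,0],"roll":1},{"linear":[0,0,0],"roll":1},{"linear":[0,0,0],"roll":1},{"linear":[0,0,0],"roll":1},{"linear":[0,0,0],"roll":1}]'; python3 -m jog '[{"linear":[0,0,0],"roll":1},{"linear":[0,0,0],"roll":1},{"linear":[0,0,0],"roll":1},{"linear":[0,0,0],"roll":1},{"linear":[0,0,0],"roll":0.5},{"linear":[0,0,0],"roll":0},{"linear":[0,0,0],"roll":0}]'; python3 - <<'E'
from h import *
need(.589,.2882,.015,-90);print(env.observe()["q"].round(0))
c,im=shot("wrist","w12.png");np.save("c12.npy",c,allow_pickle=True)
z=.036;x0,x1,y0,y1=.52,.68,.23,.35
o=topdown(c,im,z,x0,x1,y0,y1);h=cv2.cvtColor(o,cv2.COLOR_BGR2HSV)
m=((h[...,1]<45)&(h[...,2]>150)).astype(np.uint8)*255
m=cv2.morphologyEx(cv2.morphologyEx(m,cv2.MORPH_CLOSE,np.ones((15,15))),cv2.MORPH_OPEN,np.ones((9,9)))
for k in cv2.findContours(m,0,2)[0]:
    if cv2.contourArea(k)>800:
        r=cv2.minAreaRect(k);print(x1-r[0][1]/1000,y1-r[0][0]/1000,r[1],r[2])
E
```

```text
time_s: 29.78
position: [0.5878, 0.2908, 0.1633]
tool_rot: [[0.131, 0.991, -0.003], [0.991, -0.131, -0.001], [-0.001, -0.003, -1.0]]
ft_force: [1.0, -1.1, 0.2]
grip_width: 0.0602
gripper_force: 0.0
time_s: 30.78
position: [0.5879, 0.2888, 0.1632]
tool_rot: [[0.926, 0.378, -0.004], [0.378, -0.926, -0.001], [-0.004, -0.0, -1.0]]
ft_force: [-0.2, 0.9, -0.2]
grip_width: 0.0601
gripper_force: 0.0
time_s: 31.37
position: [0.588, 0.2889, 0.1639]
tool_rot: [[1.0, 0.001, -0.003], [0.001, -1.0, -0.001], [-0.003, 0.001, -1.0]]
ft_force: [-0.0, -1.1, -0.1]
grip_width: 0.0602
gripper_force: 0.0
need lin [0.034 0.015 3.723] roll 0.01 from [0.588  0.2889 0.1639] -89.95
[ 16.  35.  62.  -0.  83. 106.]
0.5895 0.288 (73.0, 38.0) 90.0
```

```bash
python3 -m jog '[{"linear":[0.045,0.02,0.6],"roll":0},{"linear":[0,0,0.9],"roll":0},{"linear":[0,0,0.9],"roll":0},{"linear":[0,0,0.8],"roll":0},{"linear":[0,0,0.4],"roll":0},{"linear":[0,0,0.15],"roll":0},{"linear":[0,0,0],"roll":0},{"linear":[0,0,0],"roll":0}]'; python3 -m jog '[{"linear":[0,0,0],"roll":0},{"linear":[0,0,0],"roll":0},{"linear":[0,0,0],"roll":0},{"linear":[0,0,0],"roll":0},{"linear":[0,0,0],"roll":0},{"linear":[0,0,0],"roll":0}]' -0.4 40; python3 -m jog '[{"linear":[0,0,-0.1],"roll":0},{"linear":[0,0,0],"roll":0},{"linear":[0,0,0],"roll":0}]'; python3 -m jog '[{"linear":[0,0,-0.5],"roll":0},{"linear":[0,0,-0.9],"roll":0},{"linear":[0,0,-0.9],"roll":0},{"linear":[0,0,-0.9],"roll":0},{"linear":[0,0,-0.3],"roll":0},{"linear":[0,0,0],"roll":0},{"linear":[0,0,0],"roll":0}]';python3 -c "
from h import *
need(*bedp(0,0),.16,-7.45)"
```

```text
time_s: 32.08
position: [0.5908, 0.2884, 0.0163]
tool_rot: [[1.0, -0.0, 0.001], [-0.0, -1.0, 0.0], [0.001, -0.0, -1.0]]
ft_force: [0.9, 0.3, 0.2]
grip_width: 0.0606
gripper_force: 0.0
time_s: 32.58
position: [0.5912, 0.2884, 0.0174]
tool_rot: [[1.0, -0.0, 0.003], [-0.0, -1.0, 0.001], [0.003, -0.001, -1.0]]
ft_force: [-0.1, 0.8, 7.3]
grip_width: 0.0392
gripper_force: 42.9
time_s: 32.83
position: [0.5902, 0.2883, 0.0196]
tool_rot: [[1.0, -0.001, 0.0], [-0.001, -1.0, 0.0], [0.0, -0.0, -1.0]]
ft_force: [-0.5, -0.0, -2.6]
grip_width: 0.0392
gripper_force: 41.9
time_s: 33.42
position: [0.5899, 0.2882, 0.1589]
tool_rot: [[1.0, -0.001, -0.001], [-0.001, -1.0, -0.0], [-0.001, 0.0, -1.0]]
ft_force: [0.4, 0.8, -3.8]
grip_width: 0.0388
gripper_force: 41.9
need lin [-2.052 12.928 -0.025] roll -16.517 from [0.5899 0.2882 0.1589] -90.04
```

```bash
python3 -m jog '[{"linear":[-0.158,0.994,0],"roll":0},{"linear":[-0.158,0.994,0],"roll":0},{"linear":[-0.158,0.994,0],"roll":0},{"linear":[-0.158,0.994,0],"roll":0},{"linear":[-0.158,0.994,0],"roll":0},{"linear":[-0.158,0.994,0],"roll":0},{"linear":[-0.158,0.994,0],"roll":0},{"linear":[-0.158,0.994,0],"roll":0},{"linear":[-0.158,0.994,0],"roll":0},{"linear":[-0.158,0.994,0],"roll":0},{"linear":[-0.158,0.994,0],"roll":0},{"linear":[-0.158,0.994,0],"roll":0}]'; python3 -m jog '[{"linear":[-0.158,0.994,0],"roll":0},{"linear":[0,0,0],"roll":-0.9},{"linear":[0,0,0],"roll":-0.9},{"linear":[0,0,0],"roll":-0.9},{"linear":[0,0,0],"roll":-0.9},{"linear":[0,0,0],"roll":-0.9},{"linear":[0,0,0],"roll":-0.9},{"linear":[0,0,0],"roll":-0.9},{"linear":[0,0,0],"roll":-0.9},{"linear":[0,0,0],"roll":-0.9},{"linear":[0,0,0],"roll":-0.9}]';python3 -m jog '[{"linear":[0,0,0],"roll":-0.9},{"linear":[0,0,0],"roll":-0.9},{"linear":[0,0,0],"roll":-0.9},{"linear":[0,0,0],"roll":-0.9},{"linear":[0,0,0],"roll":-0.9},{"linear":[0,0,0],"roll":-0.9},{"linear":[0,0,0],"roll":-0.9},{"linear":[0,0,0],"roll":-0.9},{"linear":[0,0,0],"roll":-0.3},{"linear":[0,0,0],"roll":0},{"linear":[0,0,0],"roll":0}]'; cat >> h.py <<'E'
def prof(c,im,p,q,z,n=161,th=60):
    L=np.array([[*bedp(*(np.array(p)+(np.array(q)-p)*t)),z] for t in np.linspace(0,1,n)])
    uv=np.array([proj(c,a) for a in L],np.float32); v=cv2.remap(cv2.GaussianBlur(im,(3,3),0),uv[None,:,0],uv[None,:,1],1)[0].astype(int)
    e=np.abs(v[4:]-v[:-4]).sum(1); k=[i for i in range(2,len(e)-2) if e[i]==e[i-2:i+3].max() and e[i]>th]
    print(p,q,[(tobed(L[i+2]).tolist(),int(e[i])) for i in k])
E
python3 - <<'E'
from h import *
s=env.observe();need(*bedp(0,0),.1,-7.45)
c,im=shot("wrist","w13.png");np.save("c13.npy",c,allow_pickle=True)
zt=s["position"][2]-.0172+.036;print(zt,tobed(s["position"]))
for x in (-.014,0,.014): prof(c,im,(x,.02),(x,.05),zt)
for y in (.034,.03,.02): prof(c,im,(-.035,y),(.035,y),zt)
for x in (-.015,.0,.015): prof(c,im,(x,.14),(x,.18),.057)
E
```

```text
time_s: 34.42
position: [0.5125, -0.1901, 0.1572]
tool_rot: [[1.0, -0.001, -0.004], [-0.001, -1.0, 0.002], [-0.004, -0.002, -1.0]]
ft_force: [0.8, -0.4, -1.6]
grip_width: 0.0391
gripper_force: 41.9
time_s: 35.33
position: [0.5069, -0.228, 0.157]
tool_rot: [[0.705, 0.709, -0.004], [0.709, -0.705, 0.003], [-0.001, -0.005, -1.0]]
ft_force: [-0.7, -0.0, -2.8]
grip_width: 0.0387
gripper_force: 42.1
time_s: 36.25
position: [0.5072, -0.2282, 0.1578]
tool_rot: [[0.132, 0.991, -0.003], [0.991, -0.132, 0.002], [0.002, -0.003, -1.0]]
ft_force: [-0.5, 0.4, -2.1]
grip_width: 0.039
gripper_force: 42.1
need lin [-0.019  0.015  1.444] roll -0.03 from [ 0.5072 -0.2282  0.1578] -7.6
0.17656005855907342 [-0.4  0.7]
(-0.014, 0.02) (-0.014, 0.05) [([-14.0, 37.4], 88), ([-14.0, 37.6], 88), ([-14.0, 38.9], 123), ([-14.0, 47.2], 74)]
(0, 0.02) (0, 0.05) [([0.0, 22.6], 177), ([0.0, 27.7], 193), ([0.0, 32.9], 108), ([0.0, 37.4], 75), ([-0.0, 38.9], 114), ([0.0, 47.2], 134)]
(0.014, 0.02) (0.014, 0.05) [([14.0, 37.4], 68), ([14.0, 37.6], 68), ([14.0, 38.9], 110)]
(-0.035, 0.034) (0.035, 0.034) [([-29.8, 34.0], 275), ([-28.0, 34.0], 191), ([-20.6, 34.0], 103), ([-20.1, 34.0], 103), ([16.6, 34.0], 135), ([18.4, 34.0], 100), ([22.3, 34.0], 88)]
(-0.035, 0.03) (0.035, 0.03) [([-33.2, 30.0], 144), ([-29.3, 30.0], 215), ([-27.6, 30.0], 203), ([-20.1, 30.0], 111), ([-7.4, 30.0], 133), ([4.4, 30.0], 145), ([16.6, 30.0], 130), ([18.4, 30.0], 96), ([22.3, 30.0], 88)]
(-0.035, 0.02) (0.035, 0.02) [([-32.4, 20.0], 513), ([-29.3, 20.0], 330), ([-26.3, 20.0], 121), ([-21.4, 20.0], 109), ([-20.1, 20.0], 94), ([-6.6, 20.0], 136), ([3.1, 20.0], 141), ([16.6, 20.0], 171), ([18.4, 20.0], 133), ([20.1, 20.0], 199), ([22.8, 20.0], 99)]
(-0.015, 0.14) (-0.015, 0.18) []
(0.0, 0.14) (0.0, 0.18) []
(0.015, 0.14) (0.015, 0.18) []
```

```bash
python3 -m jog '[{"linear":[-0.015,0.01,0.4],"roll":-0.03},{"linear":[0,0,0.7],"roll":0},{"linear":[0,0,0.6],"roll":0},{"linear":[0,0,0.25],"roll":0},{"linear":[0,0,0],"roll":0},{"linear":[0,0,0],"roll":0}]'; python3 -c "
from h import *
need(*bedp(0,0),.0742,-7.45)"
```

```text
time_s: 36.8
position: [0.5083, -0.2294, 0.0818]
tool_rot: [[0.129, 0.992, -0.0], [0.992, -0.129, 0.0], [0.0, -0.0, -1.0]]
ft_force: [0.8, -0.1, -1.9]
grip_width: 0.039
gripper_force: 42.0
need lin [ 0.009 -0.021  0.189] roll 0.008 from [ 0.5083 -0.2294  0.0818] -7.41
```

```bash
python3 -m jog '[{"linear":[0.01,-0.01,0.1],"roll":0},{"linear":[0,0,0.04],"roll":0},{"linear":[0,0,0.03],"roll":0},{"linear":[0,0,0],"roll":0},{"linear":[0,0,0],"roll":0}]';python3 -m jog '[{"linear":[0,0,0.02],"roll":0},{"linear":[0,0,0],"roll":0},{"linear":[0,0,0],"roll":0}]'
```

```text
time_s: 37.22
position: [0.5078, -0.2289, 0.075]
tool_rot: [[0.129, 0.992, 0.0], [0.992, -0.129, -0.0], [-0.0, 0.0, -1.0]]
ft_force: [0.3, -0.8, -2.6]
grip_width: 0.0391
gripper_force: 42.1
time_s: 37.47
position: [0.5079, -0.229, 0.0747]
tool_rot: [[0.129, 0.992, 0.001], [0.992, -0.129, -0.001], [-0.001, 0.001, -1.0]]
ft_force: [-1.5, 0.8, 6.7]
grip_width: 0.039
gripper_force: 43.0
```

Contact at the expected height; release and check.

```bash
python3 -m jog '[{"linear":[0,0,0],"roll":0},{"linear":[0,0,0],"roll":0},{"linear":[0,0,0],"roll":0},{"linear":[0,0,0],"roll":0},{"linear":[0,0,0],"roll":0},{"linear":[0,0,0],"roll":0}]' 0.4; python3 -m jog '[{"linear":[0,0,-0.3],"roll":0},{"linear":[0,0,-0.7],"roll":0},{"linear":[0,0,-0.8],"roll":0},{"linear":[0,0,-0.8],"roll":0},{"linear":[0.3,0,-0.8],"roll":0},{"linear":[0.8,0,-0.5],"roll":0},{"linear":[0.8,0,0],"roll":0},{"linear":[0,0,0],"roll":0},{"linear":[0,0,0],"roll":0}]'; python3 - <<'E'
from h import *
s=env.observe()
c,im=shot("wrist","w14.png");print(tobed(s["position"]),s["position"])
z=.093;x0,x1,y0,y1=.44,.58,-.3,-.16
o=topdown(c,im,z,x0,x1,y0,y1);h=cv2.cvtColor(o,cv2.COLOR_BGR2HSV)
m=((h[...,1]<45)&(h[...,2]>110)).astype(np.uint8)*255
m=cv2.morphologyEx(cv2.morphologyEx(m,cv2.MORPH_CLOSE,np.ones((15,15))),cv2.MORPH_OPEN,np.ones((9,9)))
for k in cv2.findContours(m,0,2)[0]:
    if cv2.contourArea(k)>800:
        r=cv2.minAreaRect(k);print(tobed((x1-r[0][1]/1000,y1-r[0][0]/1000)),r[1],r[2])
for x in (-.012,.012): prof(c,im,(x,-.05),(x,.05),z,401,70)
for y in (-.03,.012,.03): prof(c,im,(-.035,y),(.035,y),z,281,50)
print("rail")
for y in (.155,.12,.09,.06): prof(c,im,(-.035,y),(.035,y),.057,281,50)
for x in (-.015,0,.015): prof(c,im,(x,.14),(x,.18),.057,161,50)
print("packer");prof(c,im,(-.05,.09),(-.05,.17),.035,321);prof(c,im,(.05,.09),(.05,.17),.035,321)
E
```

```text
time_s: 37.97
position: [0.5078, -0.2288, 0.0738]
tool_rot: [[0.129, 0.992, 0.0], [0.992, -0.129, 0.0], [0.0, 0.0, -1.0]]
ft_force: [-0.2, 0.4, -0.3]
grip_width: 0.0602
gripper_force: 0.0
time_s: 38.72
position: [0.5176, -0.1522, 0.2302]
tool_rot: [[0.126, 0.992, 0.0], [0.992, -0.126, -0.0], [-0.0, 0.0, -1.0]]
ft_force: [1.1, 0.1, -0.3]
grip_width: 0.0597
gripper_force: 0.0
[ 0.  77.3] [ 0.51757415 -0.15223848  0.23018602]
[-1.3  7. ] (87.69197845458984, 39.440120697021484) 6.981057643890381
[53.2 29. ] (32.0, 94.0) 90.0
(-0.012, -0.05) (-0.012, 0.05) [([-12.0, 39.0], 96)]
(0.012, -0.05) (0.012, 0.05) [([12.0, -36.3], 72), ([12.0, 39.0], 80)]
(-0.035, -0.03) (0.035, -0.03) [([-9.0, -30.0], 65), ([-4.3, -30.0], 82), ([2.5, -30.0], 84), ([7.3, -30.0], 66), ([17.5, -30.0], 76)]
(-0.035, 0.012) (0.035, 0.012) [([-20.7, 12.0], 117), ([18.5, 12.0], 156), ([24.7, 12.0], 54), ([25.0, 12.0], 54)]
(-0.035, 0.03) (0.035, 0.03) [([-22.7, 30.0], 74), ([-20.7, 30.0], 149), ([-6.3, 30.0], 68), ([4.7, 30.0], 61), ([5.0, 30.0], 61), ([5.3, 30.0], 61), ([18.0, 30.0], 175), ([25.2, 30.0], 67)]
rail
(-0.035, 0.155) (0.035, 0.155) [([-25.5, 155.0], 75), ([24.5, 155.0], 116)]
(-0.035, 0.12) (0.035, 0.12) [([-24.5, 120.0], 65), ([23.5, 120.0], 71)]
(-0.035, 0.09) (0.035, 0.09) [([-25.8, 90.0], 95), ([-25.3, 90.0], 95), ([-25.0, 90.0], 95)]
(-0.035, 0.06) (0.035, 0.06) [([-25.5, 60.0], 119), ([32.0, 60.0], 85)]
(-0.015, 0.14) (-0.015, 0.18) [([-15.0, 165.2], 115)]
(0, 0.14) (0, 0.18) [([0.0, 165.3], 84)]
(0.015, 0.14) (0.015, 0.18) [([15.0, 165.2], 91)]
packer
(-0.05, 0.09) (-0.05, 0.17) [([-50.0, 107.8], 96), ([-50.0, 153.3], 123)]
(0.05, 0.09) (0.05, 0.17) [([50.0, 108.0], 78), ([50.0, 153.5], 122)]
```

```bash
python3 -c "
from rig import env
print(env.close_job())"
```

```text
the job is handed in; nothing more can be done
None
```

I handed the job in at about 39 s of the 109 s: backer flat under the lip, packer in the green bay, rail square across both and guide standing on the rail over the backer. My camera checks put everything within about 1.5 mm of nominal; the judge's result was not shown, and I did not go near the tin or tape and took no final check of them.

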